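# Clear down the sausage bench: empties through the bin flap, tools up in the caddy

### The arm

A 6-joint arm with a two-finger parallel gripper is mounted at the origin on the work surface. World frame = base frame: x ahead of the robot, y to its left, z up, the work surface at z = 0. Lengths are in mm, angles in rad, forces in N, time in s.
With the tool pointing down it reaches from about 325 to 750 mm from the base axis. Payload 7.6 kg.
Tool frame: the origin (TCP) lies midway between the tips of the shut fingers; the grasp point (between the pads) lies 19 mm behind it (arm.grip_depth is the distance from the TCP to the grasp point, in mm); x points along the fingers, y is the direction in which the jaws open and shut, and the axes are right-handed (so a half turn about x gives the same grasp; the last joint's range is limited). The gripper opens to 85 mm and grips with 20 to 120 N. Pads are 22 mm wide; open, the fingers measure 114 mm over their backs; the gripper's body (76 mm by 85 mm) begins 54 mm behind the grasp point. The pads swing forward as they close: fully open they stand 13 mm farther back than shut.
Start: joints at [-1.275, 0.052, 1.401, -0, 1.689, -0.07], TCP at [187.816, -490.276, 231.323] pointing down, gripper open.
Joint ranges: [-2.9, 2.9], [-0.91, 2.17], [0.12, 2.37], [-1.06, 4.2], [0.26, 2.73], [-2.93, 2.93]. Speed limits (rad/s): [2.57, 2.57, 3.01, 3.14, 3.14, 3.14].

### API

Orientations are given as a unit quaternion [x, y, z, w].
In Python, from plant import arm, eyes gives the robot as it stands. The module is installed in compiled form; this text tells all that it offers.
- The arm moves only by the tool servo_tool, never from a script. Its argument "deltas" is a list of rows, each a list of 7 numbers: the shift along the tool's x, y, z in mm, then the turn, a rotation vector about the tool's x, y, z in rad, then the closure in counts, from 0 (fully open) to 255 (shut). In form: [[dx, dy, dz, rx, ry, rz, jaw], ...]. A call has 1 to 20 rows; each row shifts and turns the pose as measured when the row begins, along the tool's axes as they then stand; what a row does not reach is not made up. A row lasts 1/8 s, in which the tool goes at most 62.5 mm and 10.7 degrees, less where a joint would pass 70% of its speed; a pose out of reach is approached as far as the arm can. A call with a gripper value outside its range is refused whole. The fingers move at their own pace and stop on an object; "grip_force" is the grip in N (left out, the last holds). Time passes only in rows, so rows that do not move let the fingers close. It gives the time, the measured TCP pose, the force and the opening at its end, in the units of the state.
- arm.state(): the state, without advancing time (a new reading comes with each control period).
- eyes.capture(name): name is "scene" or "top"; returns a dict with "pixels" (480x640x3 uint8, red, green, blue), "range_z" (480x640 float32, mm along the optical axis (not along the pixel's ray), 0 where there is no reading), "fx", "fy", "cx", "cy" (pixels), "k1" (the pictures are not rectified: a ray, as slopes to the right and down, at radius r is drawn at 1 + k1 r^2 times it, then the intrinsics apply), "position" and "attitude" of the camera in the world. Camera axes: x right, y up, looking along -z (the intrinsics and any distortion apply to the point x, -y, -z); pixel columns grow to the right and rows downward; lengths in mm; the calibration is good to about 2 mm. A picture is of the moment at which its call begins.
- arm.sign_off(): hands the job in, once; it reports no verdict.
The state is a dict: "time": time; "qpos": joint angles; "dq": joint speeds; "effort": joint torques, N m; "position": TCP position; "eef_rot": TCP orientation; "force": force on the tool from outside, world axes, zero at the start; "ft_torque": the same for the moment, N m; "width": finger opening in mm.
Only numpy, scipy, OpenCV 4.12 (cv2) and the standard library are available. Lean on these libraries where they do the work, as an engineer would, in place of code of your own. Each camera call takes 0.05 s, during which the arm holds its last target.

### The job

Clear down the bench after sausage making. Waste first: push every empty seasoning carton through the sprung flap of the bench-top waste bin, so that it drops inside and the flap swings shut again; only then pick up the washed hand tools from the drying mat and stand each one handle down, head up, in the compartments of the steel tool caddy. Leave the soap dispenser, the steel pan and the mincer plate where they are.

Things in the scene. Friction and masses are not known exactly. Their poses are not given: they have to be found in the camera images.
- bin: Bench-top waste bin, fixed: grey, black mouth frame, 250 (x) x 220 (y) x 310 mm tall, walls 4 mm, inner floor 8 mm up. Origin: centre of its underside. Its only opening is the mouth in its front (-x) face, closed by a sprung orange flap: push cartons in along the bin's +x. A carton pushed wholly past the sill drops clear of the flap.
- bin_mouth (a point): Middle of the mouth's lower edge (sill), on the bin's front face, 225 mm up; axes as the bin's. The mouth is 120 mm wide and 70 mm high and leans back: its top edge, the flap's hinge, is 35 mm farther in (+x) than the sill. A flat steel shelf, 150 mm wide, flush with the sill, sticks out 65 mm in front; cartons can rest and slide on it. Let go half way in, a carton is pushed back by the flap.
- flap (a joint): Angle of the bin's flap: 0 shut, growing as it swings inwards about its top edge, stop at 1.45 rad. A light spring (0.016 N m at 0, 0.018 N m per rad more) shuts it; about a newton pushes it open.
- caddy: Brushed-steel tool caddy, fixed: open-topped box 201 (x) x 72 (y) x 120 mm tall, origin at the centre of its underside; two cross walls make three compartments in a row along its x, each 63 x 66 mm inside, floor at 5 mm, walls 3 mm.
- cell0 (a point): Centre of the floor of the caddy compartment at its -x end (66 mm between compartment centres).
- cell1 (a point): Centre of the floor of the middle compartment.
- cell2 (a point): Centre of the floor of the compartment at the +x end.
- mat: Blue ribbed drying mat, fixed, 230 x 195 x 4 mm, origin at the centre of its underside. The tools start on it side by side, handles towards the robot.
- carton0: Empty seasoning carton, stiff card with a red and white band, 80 (x) x 50 (y) x 26 mm (z), about 45 g; origin at its middle, long axis x. Starts lying flat on the bench; may be absent.
- carton1: Empty seasoning carton, stiff card with a green and white band, 80 (x) x 50 (y) x 26 mm (z), about 45 g; origin at its middle, long axis x. Starts lying flat on the bench; may be absent.
- carton2: Empty seasoning carton, stiff card with a yellow and white band, 80 (x) x 50 (y) x 26 mm (z), about 45 g; origin at its middle, long axis x. Starts lying flat on the bench; may be absent.
- carton3: Empty seasoning carton, stiff card with a blue and white band, 80 (x) x 50 (y) x 26 mm (z), about 45 g; origin at its middle, long axis x. Starts lying flat on the bench; may be absent.
- carton4: Empty seasoning carton, stiff card with a light grey and white band, 80 (x) x 50 (y) x 26 mm (z), about 45 g; origin at its middle, long axis x. Starts lying flat on the bench; may be absent.
- scraper: Hand scraper: red handle, flat white blade. 200 mm long, about 90 g; handle 150 long x 22 (y) x 26 mm (z), grey at its foot, then a head 50 mm long, up to 46 mm wide. x points from the foot (x = -100 mm) to the head tip (x = +100 mm). Origin halfway along, on the centre line (13 mm up as it lies); z is up as it lies. May be absent.
- scraper_foot (a point): Centre of the handle's end face of the scraper (the end that goes down).
- brush: Hand brush: yellow handle, grey bristle block. 200 mm long, about 90 g; handle 150 long x 22 (y) x 26 mm (z), grey at its foot, then a head 50 mm long, up to 46 mm wide. x points from the foot (x = -100 mm) to the head tip (x = +100 mm). Origin halfway along, on the centre line (13 mm up as it lies); z is up as it lies. May be absent.
- brush_foot (a point): Centre of the handle's end face of the brush (the end that goes down).
- turner: Hand turner: green handle, flat steel blade. 200 mm long, about 90 g; handle 150 long x 22 (y) x 26 mm (z), grey at its foot, then a head 50 mm long, up to 46 mm wide. x points from the foot (x = -100 mm) to the head tip (x = +100 mm). Origin halfway along, on the centre line (13 mm up as it lies); z is up as it lies. May be absent.
- turner_foot (a point): Centre of the handle's end face of the turner (the end that goes down).
- soap: Steel soap dispenser, 80 mm across, 150 mm tall; leave alone. Origin at the centre of its underside.
- pan: Empty steel food pan, 120 x 190 x 65 mm; leave alone. Origin at the centre of its underside.
- plate: Mincer plate, steel disc 82 mm across, 12 mm thick; leave alone. Origin at the centre of its underside.
Not all that is in view belongs to the job. Leave any purple or turquoise look-alike of the carton0 alone. Leave any orange look-alike of the carton3 alone.

How it is judged (in metres and radians):
On the way, in this order (a step that is already met when the one before it is completed fails the run):
1. all the cartons lie inside the bin and its flap is shut (x of carton0 in the frame of bin between -0.12 and 0.125 m and y of carton0 in the frame of bin between -0.11 and 0.11 m and z of each of carton0, carton1, carton2, carton3, carton4 in the frame of bin below 0.225 m and x of carton1 in the frame of bin between -0.12 and 0.125 m and y of carton1 in the frame of bin between -0.11 and 0.11 m and x of carton2 in the frame of bin between -0.12 and 0.125 m and y of carton2 in the frame of bin between -0.11 and 0.11 m and x of carton3 in the frame of bin between -0.12 and 0.125 m and y of carton3 in the frame of bin between -0.11 and 0.11 m and x of carton4 in the frame of bin between -0.12 and 0.125 m and y of carton4 in the frame of bin between -0.11 and 0.11 m and value of joint flap below 0.1 rad), for 0.2 s.
2. all the tools stand in the caddy, heads up (angle between each of scraper, brush, turner's own x axis and vertical below 0.45 rad and z of each of scraper_foot, brush_foot, turner_foot in the frame of caddy below 0.035 m and x of scraper_foot in the frame of caddy between -0.1 and 0.1 m and y of scraper_foot in the frame of caddy between -0.036 and 0.036 m and x of brush_foot in the frame of caddy between -0.1 and 0.1 m and y of brush_foot in the frame of caddy between -0.036 and 0.036 m and x of turner_foot in the frame of caddy between -0.1 and 0.1 m and y of turner_foot in the frame of caddy between -0.036 and 0.036 m), for 0.2 s.
At the end, for the whole second after the job is handed in: Every carton lies inside the bin (its middle between the walls, under the sill); the flap is shut (under 0.1 rad); every tool stands in the caddy, its foot under 35 mm above the bench, head up within 0.45 rad (26 degrees) of vertical; all at rest (all of step 1 and all of step 2 and linear speed of each of carton0, carton1, carton2, carton3, carton4, scraper, brush, turner below 0.03 m/s); the robot touches nothing.
It fails at once if a tool was picked up (raised over 60 mm) before all the cartons were in the bin (height (world z) of any of scraper, brush, turner above 0.075 m and (not (x of carton0 in the frame of bin between -0.12 and 0.125 m and y of carton0 in the frame of bin between -0.11 and 0.11 m and z of carton0 in the frame of bin below 0.225 m) or not (x of carton1 in the frame of bin between -0.12 and 0.125 m and y of carton1 in the frame of bin between -0.11 and 0.11 m and z of carton1 in the frame of bin below 0.225 m) or not (x of carton2 in the frame of bin between -0.12 and 0.125 m and y of carton2 in the frame of bin between -0.11 and 0.11 m and z of carton2 in the frame of bin below 0.225 m) or not (x of carton3 in the frame of bin between -0.12 and 0.125 m and y of carton3 in the frame of bin between -0.11 and 0.11 m and z of carton3 in the frame of bin below 0.225 m) or not (x of carton4 in the frame of bin between -0.12 and 0.125 m and y of carton4 in the frame of bin between -0.11 and 0.11 m and z of carton4 in the frame of bin below 0.225 m))).
It fails at once if a bystander was shifted by more than 40 mm or knocked over (distance of any of soap, pan, plate from where it was at the start of the episode above 0.04 m or angle between any of soap, pan, plate's own z axis and vertical above 0.5 rad).
Of carton0, carton1, carton2, carton3, carton4 only 4 to 5 are there at a start; the rules pass over those that are not, and their reading is None.
Of scraper, brush, turner only 2 to 3 are there at a start; the rules pass over those that are not, and their reading is None.
At some moment in a run one of carton0, carton1, carton2, carton3, carton4 may be knocked a few centimetres aside while the robot is not near it.
Once in a run the grip may slacken for a moment while it holds something.
It also fails if it takes over 210 s, if anything falls off the work surface, if the arm or the gripper's body presses on something with over 40 N, if the wrist force passes 120 N, or if a joint passes its speed limit or range.

## Working session

There is one attempt and no reset: what is moved stays moved. The work goes in short steps, Python scripts to look and compute and a tool call to move; the robot and the scene stay as the last step left them, time stands still between calls to the robot, and variables do not carry over. Pictures are saved under pics/ and viewed, and the job is handed in when it is done.

Besides the shell and the picture viewer there is one more tool, called after "Request:" as name(argument=value, ...), one argument or row to a line, values as JSON. servo_tool: Moves the arm, as the interface text tells. Its arguments: {"type":"object","properties":{"deltas":{"type":"array","items":{"type":"array","items":{"type":"number"}}},"grip_force":{"type":"number"}},"required":["deltas"]}

```bash
mkdir -p pics; ls
cat > h.py <<'E'
import numpy as np, cv2
from scipy.spatial.transform import Rotation as R
from plant import arm, eyes
def snap(n,f=None):
    c=eyes.capture(n)
    if f: cv2.imwrite('pics/'+f,cv2.cvtColor(c['pixels'],cv2.COLOR_RGB2BGR))
    return c
def rays(c,uv):
    uv=np.asarray(uv,float).reshape(-1,2)
    K=np.array([[c['fx'],0,c['cx']],[0,c['fy'],c['cy']],[0,0,1.]])
    n=cv2.undistortPoints(uv.reshape(-1,1,2),K,np.array([c['k1'],0,0,0.])).reshape(-1,2)
    d=np.stack([n[:,0],-n[:,1],-np.ones(len(n))],1)
    return R.from_quat(c['attitude']).apply(d)
def onplane(c,uv,z):
    d=rays(c,uv);p=np.array(c['position']);t=(z-p[2])/d[:,2]
    return p+d*t[:,None]
def depth(c,uv):
    uv=np.asarray(uv).reshape(-1,2).astype(int)
    return np.array(c['position'])+rays(c,uv)*c['range_z'][uv[:,1],uv[:,0]][:,None]
def cloud(c):
    v,u=np.mgrid[0:480,0:640]
    return depth(c,np.stack([u.ravel(),v.ravel()],1)).reshape(480,640,3)
E
python3 - <<'E'
from h import *
print(arm.state())
for n in('scene','top'):
    c=snap(n,n+'0.png'); print({k:v for k,v in c.items() if k not in('pixels','range_z')})
E
```

```text
pics
{'time': 0.0, 'qpos': array([-1.27530594e+00,  5.28532066e-02,  1.40170524e+00, -2.90130384e-05,
        1.68859409e+00, -7.03140380e-02]), 'dq': array([ 0.00100665,  0.00204017, -0.00070497,  0.00189194,  0.00274484,
        0.00062853]), 'effort': array([ 2.14458545e-03, -3.81670225e+01, -3.60180938e+01,  1.33632311e-04,
        6.19153463e-03,  4.44744785e-05]), 'position': array([ 187.7144521 , -489.98099149,  230.4736578 ]), 'eef_rot': array([-0.69524014, -0.12915716,  0.69538431, -0.12806342]), 'force': array([-0.50617562,  0.51061942, -0.69683588]), 'ft_torque': array([-0.01165069, -0.02151088,  0.01627497]), 'width': 85.23478852232755}
{'fx': 496.3237183084569, 'fy': 496.3237183084569, 'cx': 326.32231038715673, 'cy': 237.91903633674025, 'k1': -0.14156575687377648, 'position': array([1126.56874957, -431.68242598, 1219.45458336]), 'attitude': array([0.28496149, 0.13901792, 0.43108013, 0.84477268])}
{'fx': 557.0385031995219, 'fy': 557.0385031995219, 'cx': 326.5470135207627, 'cy': 227.12858391134174, 'k1': -0.17866153959258058, 'position': array([ 422.57029727,   34.43596364, 1534.50903907]), 'attitude': array([-0.02865637,  0.03101115,  0.70760363, -0.70534688])}
```

View pics/scene0.png

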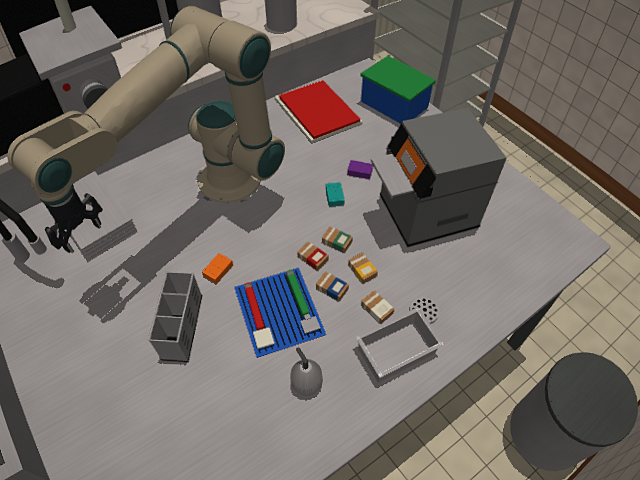

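View pics/top0.png

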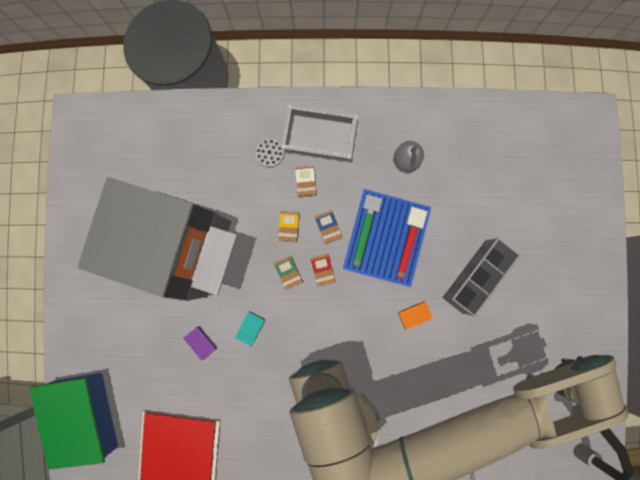

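The top view shows five cartons: red (322,269), green (288,271), yellow (289,226), blue (328,227) and grey (306,181). The look-alikes are purple (200,343), turquoise (250,328) and orange (415,315). Two tools lie on the mat: the turner (368,230) and the scraper (412,243). There is no brush.

```bash
cat > meas.py <<'E'
from h import *
def rects(c,P,zlo,zhi,ztop,box,amin=60):
    m=((P[...,2]>zlo)&(P[...,2]<zhi)).astype(np.uint8)
    x0,y0,x1,y1=box; mm=np.zeros_like(m); mm[y0:y1,x0:x1]=m[y0:y1,x0:x1]
    cs,_=cv2.findContours(mm,cv2.RETR_EXTERNAL,cv2.CHAIN_APPROX_NONE)
    out=[]
    for k in cs:
        if cv2.contourArea(k)<amin: continue
        k=k.reshape(-1,2); w=onplane(c,k,ztop)[:,:2].astype(np.float32)
        (cx,cy),(a,b),t=cv2.minAreaRect(w)
        if a<b: a,b,t=b,a,t+90
        t=(t+90)%180-90
        out.append((k.mean(0).round(),round(cx,1),round(cy,1),round(a,1),round(b,1),round(t,1)))
    return out
if __name__=='__main__':
    c=snap('top'); P=cloud(c)
    print('bench z',np.median(P[300:340,100:170,2]),'top',np.median(P[200:280,110:150,2]))
    for r in rects(c,P,16,36,26,(160,160,450,365),150): print('cart',r)
    for r in rects(c,P,295,330,310,(60,150,250,310)): print('bin',r)
    for r in rects(c,P,212,235,225,(150,190,260,310)): print('shelf',r)
    for r in rects(c,P,100,130,120,(430,220,540,330)): print('caddy',r)
    hsv=cv2.cvtColor(c['pixels'],cv2.COLOR_RGB2HSV)
    np.save('/tmp/P.npy',P)
E
python3 meas.py
python3 - <<'E'
import cv2
a=cv2.imread('pics/top0.png');cv2.imwrite('pics/c1.png',cv2.resize(a[150:310,60:260],None,fx=4,fy=3.75))
cv2.imwrite('pics/c2.png',cv2.resize(a[170:330,260:460],None,fx=4,fy=3.75))
E
```

```text
bench z 0.35642499983180187 top 310.4911696407272
cart (array([199., 343.]), 235.5, 375.5, 81.1, 53.3, 40.6)
cart (array([249., 328.]), 276.4, 238.3, 81.9, 51.9, -29.5)
cart (array([415., 316.]), 309.4, -209.7, 81.8, 52.4, -67.6)
cart (array([288., 273.]), 427.0, 135.8, 79.2, 50.9, 24.2)
cart (array([322., 270.]), 433.5, 41.1, 79.9, 49.9, 13.9)
cart (array([288., 226.]), 552.9, 134.3, 80.4, 50.9, -4.9)
cart (array([328., 227.]), 551.0, 25.3, 80.3, 50.9, 20.9)
cart (array([410., 240.]), 505.1, -201.7, 197.3, 46.5, -12.7)
cart (array([365., 228.]), 538.6, -72.6, 198.6, 43.6, -16.6)
cart (array([305., 181.]), 677.6, 87.4, 81.6, 50.5, 5.8)
bin (array([138., 236.]), 507.2, 459.9, 225.4, 221.1, 72.6)
shelf (array([206., 256.]), 464.7, 306.1, 216.1, 119.4, -2.5)
caddy (array([486., 276.]), 413.8, -379.6, 205.9, 81.3, -38.7)
```

View pics/c1.png

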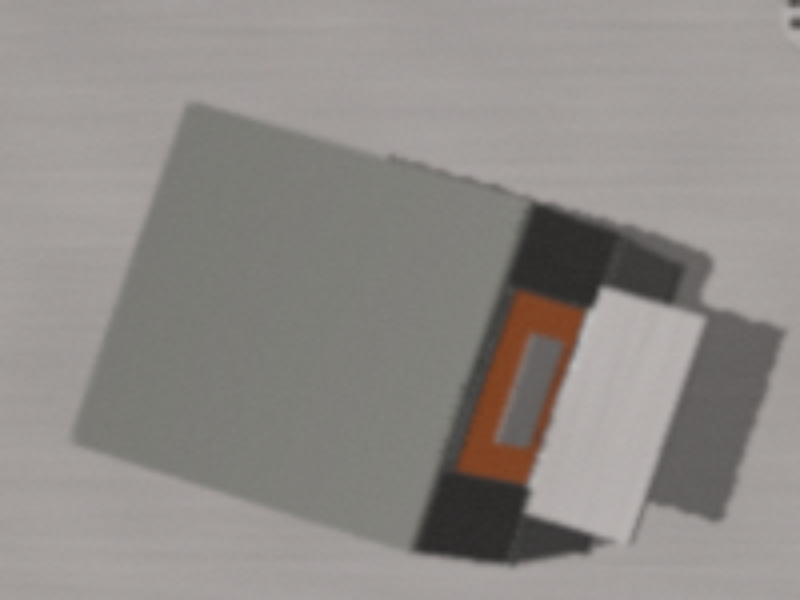

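View pics/c2.png

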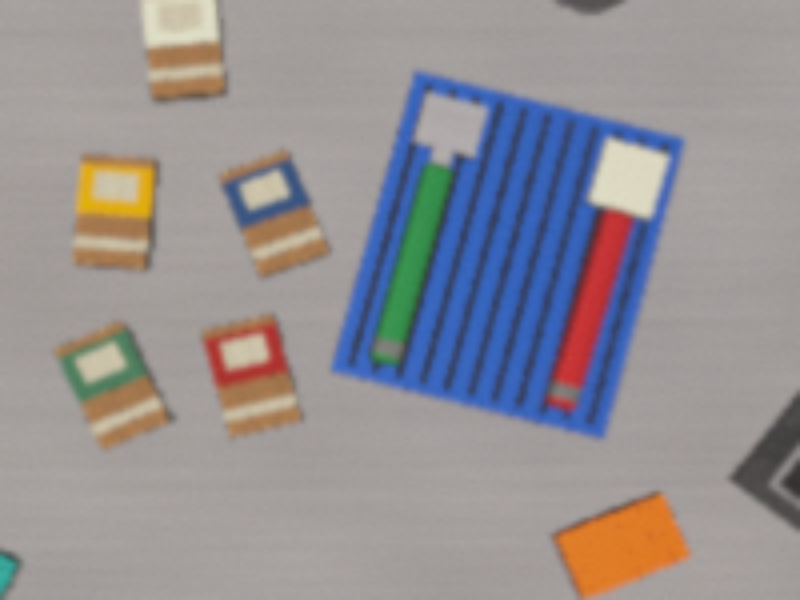

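```bash
cat > plan.py <<'E'
from h import *
def pose(t,hd):
    h=np.array([np.cos(hd),np.sin(hd),0]);z=np.array([0,0,1.])
    x=np.sin(t)*h-np.cos(t)*z; y=np.cross(z,h); 
    return x,y
def tgt(t,hd,sgn=None):
    s=arm.state();R0=R.from_quat(s['eef_rot'])
    best=None
    for g in((1,-1) if sgn is None else (sgn,)):
        x,y=pose(t,hd);y=g*y
        M=R.from_matrix(np.stack([x,y,np.cross(x,y)],1))
        rv=(R0.inv()*M).as_rotvec()
        if best is None or np.linalg.norm(rv)<np.linalg.norm(best[0]): best=(rv,M,g)
    return best
def go(t,hd,pos,sgn=None):
    s=arm.state();rv,M,g=tgt(t,hd,sgn)
    R0=R.from_quat(s['eef_rot']); d=np.array(pos)-s['position']
    print('sgn',g,'rot(tool)',rv.round(3),'n>=',np.ceil(np.linalg.norm(rv)/0.18),
     '\n world d',d.round(1),'| tool d now',R0.inv().apply(d).round(1),'| after rot',M.inv().apply(d).round(1),'| up100 after',M.inv().apply([0,0,100]).round(1), 'now',R0.inv().apply([0,0,100]).round(1))
def st():
    s=arm.state();print(round(s['time'],2),'q',s['qpos'].round(2),'p',s['position'].round(1),'F',s['force'].round(1),'w',round(s['width'],1))
    Rm=R.from_quat(s['eef_rot']).as_matrix();print(Rm.round(3).tolist())
E
python3 - <<'E'
from plan import *
st()
c=snap('top');P=cloud(c);hsv=cv2.cvtColor(c['pixels'],cv2.COLOR_RGB2HSV)
m=((hsv[...,2]>185)&(hsv[...,1]<40)&(abs(P[...,2]-225)<8)).astype(np.uint8)
m[:,:150]=0;m[:,260:]=0
k=max(cv2.findContours(m,0,1)[0],key=cv2.contourArea).reshape(-1,2)
w=onplane(c,k,225)[:,:2].astype(np.float32)
r=cv2.minAreaRect(w);print(r,cv2.boxPoints(r).round(0).tolist(),np.median(P[m>0][:,2]))
m=((abs(P[...,2]-310)<6)).astype(np.uint8);m[:150]=0;m[310:]=0;m[:,260:]=0
k=max(cv2.findContours(m,0,1)[0],key=cv2.contourArea).reshape(-1,2)
r=cv2.minAreaRect(onplane(c,k,310)[:,:2].astype(np.float32));print(r,cv2.boxPoints(r).round(0).tolist())
go(0.55,np.radians(13.9),[433.5-22*.97,41.1-22*.24,100])
E
```

```text
0.15 q [-1.28  0.05  1.4  -0.    1.69 -0.07] p [ 187.7 -490.1  230.7] F [-0.4 -0.3  0.5] w 85.3
[[-0.0, 0.358, -0.934], [0.001, -0.934, -0.358], [-1.0, -0.001, -0.0]]
((515.46630859375, 312.6355285644531), (1.7081538438796997, 5.021701812744141), 44.942283630371094) [[513.0, 314.0], [517.0, 310.0], [518.0, 311.0], [514.0, 315.0]] 225.81881180977666
((508.0157470703125, 462.6948547363281), (219.68344116210938, 221.08868408203125), 72.5726318359375) [[370.0, 391.0], [581.0, 325.0], [646.0, 534.0], [435.0, 601.0]]
sgn -1 rot(tool) [0.12  0.549 0.035] n>= 4.0 
 world d [ 224.4  525.9 -130.8] | tool d now [ 131.2 -410.7 -397.6] | after rot [ 291.4 -456.6 -225. ] | up100 after [-85.3   0.  -52.3] now [-100.    -0.1   -0. ]
```

Run:
```python
from plan import *
c=snap('top')
w=onplane(c,[(211.25,226),(236.75,234.8),(217.5,295.3),(191.25,287.3)],225)
print(w.round(1)); print('sill mid',(w[0]+w[3])/2, np.linalg.norm(w[0]-w[3]),np.linalg.norm(w[1]-w[0]),'front mid',(w[1]+w[2])/2)
d=w[0]-w[3];print(np.degrees(np.arctan2(d[1],d[0]))+90)
d=(w[0]+w[3]-w[1]-w[2]);print(np.degrees(np.arctan2(d[1],d[0])))
```

```text
[[536.9 303.9 225. ]
 [515.8 242.4 225. ]
 [372.9 287.4 225. ]
 [391.4 350.5 225. ]]
sill mid [464.16391537 327.2119403  225.        ] 152.7481031056414 64.96294878293357 front mid [444.36693499 264.90644802 225.        ]
72.2185260727717
72.37283803845891
```

Request:
servo_tool(
  deltas=[
    [-40,0,0,0,0,0,60],
    [0,-50,-30,0.03,0.137,0.009,60],
    [0,-45,-30,0.03,0.137,0.009,60],
    [0,-45,-30,0.03,0.137,0.009,60],
    [0,-45,-30,0.03,0.137,0.009,60],
  ],
  grip_force=40,
)

```text
time: 0.88
position: [241.9, -274.4, 295.9]
eef_rot: [0.87, 0.105, -0.479, 0.056]
force: [0.4, 0.1, 0.5]
width: 65.6
```

Run:
```python
from plan import *
st();go(0.55,np.radians(13.9),[433.5-22*.97,41.1-22*.24,70])
```

```text
0.88 q [-1.38 -0.55  1.86  0.58  1.82  0.1 ] p [ 241.9 -274.4  295.9] F [0.4 0.1 0.5] w 65.6
[[0.519, 0.237, -0.821], [0.129, -0.971, -0.199], [-0.845, -0.003, -0.535]]
sgn -1 rot(tool) [-0.004 -0.014  0.001] n>= 1.0 
 world d [ 170.2  310.3 -225.9] | tool d now [ 319.3 -260.3  -80.6] | after rot [ 317.9 -260.3  -86.3] | up100 after [-85.3   0.  -52.3] now [-84.5  -0.3 -53.5]
```

Request:
servo_tool(
  deltas=[
    [0,-40,-10,0,-0.014,0,60],
    [30,-40,-10,0,0,0,60],
    [40,-40,-10,0,0,0,60],
    [40,-35,-10,0,0,0,60],
    [40,-30,-10,0,0,0,60],
    [40,-30,-10,0,0,0,60],
    [40,-20,-10,0,0,0,60],
    [40,-15,-10,0,0,0,60],
    [0,0,0,0,0,0,60],
  ],
)

```text
time: 2.0
position: [407.7, 11.1, 103.8]
eef_rot: [0.863, 0.112, -0.491, 0.053]
force: [-0.2, 0.3, 1.0]
width: 65.2
```

Run:
```python
from plan import *
st();go(0.55,np.radians(13.9),[433.5-22*.97,41.1-22*.24,6])
c=snap('top','t1.png');P=cloud(c)
from meas import rects
for r in rects(c,P,16,36,26,(260,160,345,290),150): print('cart',r)
a=cv2.imread('pics/t1.png');cv2.imwrite('pics/t1c.png',cv2.resize(a[170:330,260:420],None,fx=3.7,fy=3.7))
```

```text
2.0 q [-0.24 -0.67  2.31  0.3   1.05  1.  ] p [407.7  11.1 103.8] F [-0.2  0.3  1. ] w 65.2
[[0.494, 0.245, -0.834], [0.141, -0.969, -0.201], [-0.858, -0.019, -0.513]]
sgn -1 rot(tool) [-0.005  0.011  0.019] n>= 1.0 
 world d [  4.5  24.7 -97.8] | tool d now [ 89.7 -21.   41.5] | after rot [ 88.8 -22.9  42.4] | up100 after [-85.3   0.  -52.3] now [-85.8  -1.9 -51.3]
cart (array([287., 272.]), 427.0, 135.7, 79.3, 50.9, 24.5)
cart (array([322., 270.]), 433.5, 41.1, 79.9, 49.9, 13.9)
cart (array([288., 226.]), 553.2, 134.2, 80.0, 51.3, -5.3)
cart (array([328., 227.]), 551.0, 25.1, 80.5, 50.6, 21.1)
cart (array([305., 181.]), 677.6, 87.5, 81.6, 50.6, 5.6)
```

View pics/t1c.png

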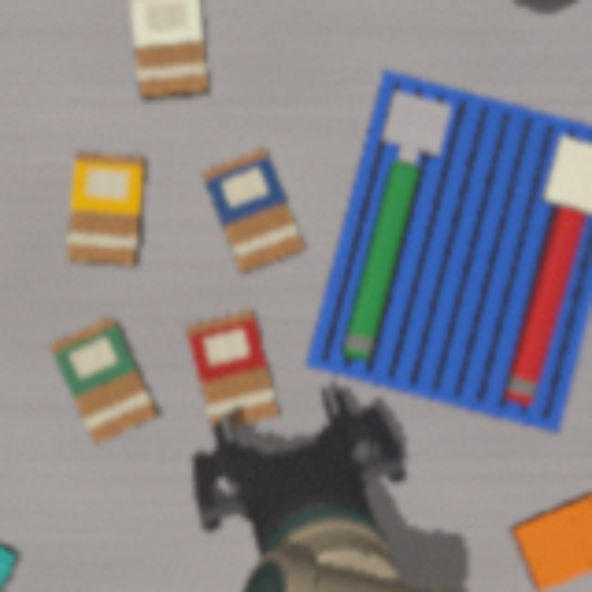

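The crop shows the fingers behind the red-banded carton, at about (285,430) in the crop. It is the red and white carton0, not an orange or purple look-alike. I'm shifting sideways and then going down.

Request:
servo_tool(
  deltas=[
    [0,-12,0,0,0.011,0.019,60],
    [0,-11,0,0,0,0,60],
    [25,0,12,0,0,0,60],
    [25,0,12,0,0,0,60],
    [20,0,9,0,0,0,60],
    [10,0,5,0,0,0,60],
    [0,0,0,0,0,0,60],
  ],
)

```text
time: 2.92
position: [425.1, 27.0, 30.6]
eef_rot: [0.871, 0.096, -0.478, 0.057]
force: [-0.4, 0.5, -0.5]
width: 65.2
```

Run:
```python
from plan import *
st();go(0.55,np.radians(13.9),[433.5-22*.97,41.1-22*.24,6])
c=snap('scene','s1.png')
a=cv2.imread('pics/s1.png');cv2.imwrite('pics/s1c.png',cv2.resize(a[180:340,220:420],None,fx=4,fy=3.7))
```

```text
2.92 q [-0.15 -0.49  2.37  0.28  0.75  1.04] p [425.1  27.   30.6] F [-0.4  0.5 -0.5] w 65.2
[[0.525, 0.222, -0.821], [0.113, -0.975, -0.191], [-0.843, 0.007, -0.537]]
sgn -1 rot(tool) [-0.012 -0.017 -0.016] n>= 1.0 
 world d [-13.    8.8 -24.6] | tool d now [ 15.  -11.7  22.2] | after rot [ 15.5 -11.7  21.8] | up100 after [-85.3   0.  -52.3] now [-84.3   0.7 -53.7]
```

View pics/s1c.png

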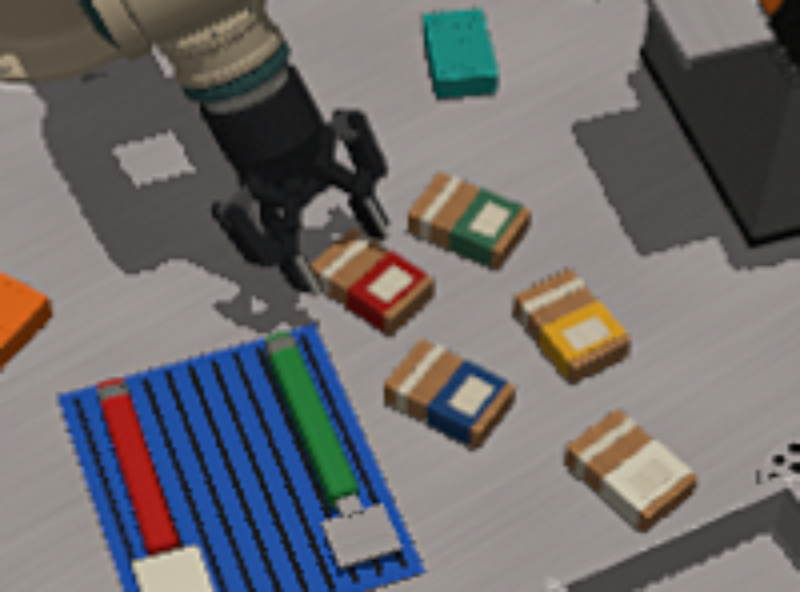

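Request:
servo_tool(
  deltas=[
    [-35,0,-22,0,0,0,60],
    [0,0,0,0,-0.16,0,60],
    [0,0,0,0,-0.16,0,60],
    [0,0,0,0,0,0,60],
  ],
)

```text
time: 3.48
position: [428.0, 24.3, 84.0]
eef_rot: [0.788, 0.082, -0.606, 0.072]
force: [0.6, -0.1, -1.0]
width: 65.3
```

Run:
```python
from plan import *
st();go(0.25,np.radians(13.9),[433.5-24*.97,41.1-24*.24,5])
```

```text
3.48 q [-0.07 -0.34  2.07  0.06  1.16  1.26] p [428.   24.3  84. ] F [ 0.6 -0.1 -1. ] w 65.3
[[0.252, 0.216, -0.943], [0.041, -0.976, -0.213], [-0.967, 0.014, -0.255]]
sgn -1 rot(tool) [-0.02  -0.008 -0.02 ] n>= 1.0 
 world d [-17.8  11.1 -79. ] | tool d now [ 72.4 -15.8  34.6] | after rot [ 73.  -15.   33.7] | up100 after [-96.9  -0.  -24.7] now [-96.7   1.4 -25.5]
```

Request:
servo_tool(
  deltas=[
    [0,-10,10,-0.02,-0.008,-0.02,60],
    [5,-6,8,0,0,0,60],
    [25,0,8,0,0,0,60],
    [20,0,4,0,0,0,60],
    [0,0,0,0,0,0,60],
  ],
)

```text
time: 4.1
position: [402.3, 37.0, 24.3]
eef_rot: [0.785, 0.096, -0.607, 0.073]
force: [0.2, 0.9, -0.2]
width: 65.2
```

Run:
```python
from plan import *
st();go(0.25,np.radians(13.9),[433.5-24*.97,41.1-24*.24,5])
```

```text
4.1 q [-0.05 -0.32  2.19  0.09  1.03  1.24] p [402.3  37.   24.3] F [ 0.2  0.9 -0.2] w 65.2
[[0.244, 0.24, -0.94], [0.063, -0.971, -0.232], [-0.968, -0.002, -0.252]]
sgn -1 rot(tool) [-0.001 -0.005  0.002] n>= 1.0 
 world d [  7.9  -1.6 -19.3] | tool d now [20.5  3.5 -2.2] | after rot [20.5  3.5 -2.3] | up100 after [-96.9  -0.  -24.7] now [-96.8  -0.2 -25.2]
```

Now I go down and close the grip.

Request:
servo_tool(
  deltas=[
    [11,3.5,-2,0,0,0,60],
    [9,0,0,0,0,0,60],
    [0,0,0,0,0,0,60],
    [0,0,0,0,0,0,140],
    [0,0,0,0,0,0,140],
    [0,0,0,0,0,0,140],
    [0,0,0,0,0,0,140],
  ],
)

```text
time: 4.97
position: [409.7, 35.6, 7.5]
eef_rot: [0.787, 0.096, -0.605, 0.073]
force: [0.5, 0.6, -1.0]
width: 49.1
```

Run:
```python
from plan import *
st();go(0.25,np.radians(13.9),[433.5-24*.97,41.1-24*.24,5])
```

```text
4.97 q [-0.06 -0.26  2.18  0.09  0.98  1.23] p [409.7  35.6   7.5] F [ 0.5  0.6 -1. ] w 49.1
[[0.249, 0.24, -0.938], [0.063, -0.971, -0.232], [-0.967, -0.002, -0.257]]
sgn -1 rot(tool) [-0.    -0.009  0.002] n>= 1.0 
 world d [ 0.5 -0.3 -2.5] | tool d now [2.5 0.4 0.2] | after rot [2.5 0.4 0.2] | up100 after [-96.9  -0.  -24.7] now [-96.7  -0.2 -25.7]
```

Request:
servo_tool(
  deltas=[
    [-20,0,-5,0,0,0,140],
    [-38,0,-10,0,0,0,140],
    [-38,0,-10,0,0,0,140],
    [-38,0,-10,0,0,0,140],
    [-38,0,-10,0,0,0,140],
    [-38,0,-10,0,0,0,140],
    [-38,0,-10,0,0,0,140],
    [-38,0,-10,-0.141,0,-0.0375,140],
    [0,0,0,-0.141,0,-0.0375,140],
    [0,0,0,-0.141,0,-0.0375,140],
    [0,0,0,-0.141,0,-0.0375,140],
    [0,0,0,-0.141,0,-0.0375,140],
    [0,0,0,-0.141,0,-0.0375,140],
    [0,0,0,-0.141,0,-0.0375,140],
    [0,0,0,0,0,0,140],
  ],
)

```text
time: 6.85
position: [407.6, 34.8, 311.6]
eef_rot: [0.632, 0.479, -0.487, 0.367]
force: [-0.3, 1.1, -0.8]
width: 49.0
```

Run:
```python
from plan import *
st();go(0.5,np.radians(72.5),[464.5-110*.301,328-110*.954,260])
```

```text
6.85 q [-0.18 -0.34  1.61  0.27  1.84  0.17] p [407.6  34.8 311.6] F [-0.3  1.1 -0.8] w 49.0
[[0.067, 0.962, -0.263], [0.249, -0.272, -0.93], [-0.966, -0.004, -0.258]]
sgn -1 rot(tool) [0.027 0.24  0.015] n>= 2.0 
 world d [ 23.8 188.3 -51.6] | tool d now [  98.3  -28.1 -168. ] | after rot [ 134.8  -33.9 -139.1] | up100 after [-87.8   0.  -47.9] now [-96.6  -0.4 -25.8]
```

Request:
servo_tool(
  deltas=[
    [0,0,0,0.013,0.12,0.007,140],
    [0,0,0,0.013,0.12,0.007,140],
    [22,-7,-28,0,0,0,140],
    [27,-7,-28,0,0,0,140],
    [27,-7,-28,0,0,0,140],
    [27,-7,-28,0,0,0,140],
    [27,-7,-28,0,0,0,140],
    [0,0,0,0,0,0,140],
  ],
)

```text
time: 7.85
position: [433.7, 225.4, 264.5]
eef_rot: [0.702, 0.499, -0.415, 0.291]
force: [-0.1, -0.1, -0.4]
width: 48.8
```

Run:
```python
from plan import *
st();go(0.5,np.radians(72.5),[464.5-90*.301,328-90*.954,240])
go(0.5,np.radians(72.5),[464.5+22*.301,328+22*.954,240])
c=snap('scene','s2.png');d=snap('top','t2.png')
a=cv2.resize(c['pixels'][90:250,300:520],None,fx=1.8,fy=1.8);b=cv2.resize(d['pixels'][170:330,120:340],None,fx=1.8,fy=1.8)
cv2.imwrite('pics/b2.png',cv2.cvtColor(np.hstack([a,b]),cv2.COLOR_RGB2BGR))
```

```text
7.85 q [ 0.15 -0.31  1.73  0.45  1.48  0.5 ] p [433.7 225.4 264.5] F [-0.1 -0.1 -0.4] w 48.8
[[0.156, 0.943, -0.293], [0.46, -0.332, -0.824], [-0.874, -0.006, -0.486]]
sgn -1 rot(tool) [-0.032 -0.007 -0.011] n>= 1.0 
 world d [  3.7  16.8 -24.5] | tool d now [29.7 -1.9 -3. ] | after rot [29.7 -1.5 -3.3] | up100 after [-87.8   0.  -47.9] now [-87.4  -0.6 -48.6]
sgn -1 rot(tool) [-0.032 -0.007 -0.011] n>= 1.0 
 world d [ 37.4 123.6 -24.5] | tool d now [  84.1   -5.6 -100.9] | after rot [  83.4   -1.5 -101.6] | up100 after [-87.8   0.  -47.9] now [-87.4  -0.6 -48.6]
```

View pics/b2.png

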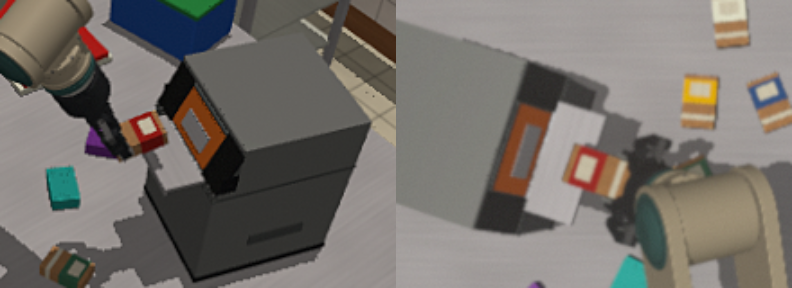

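Request:
servo_tool(
  deltas=[
    [28,-2,-3,-0.03,0,-0.01,140],
    [11,0,-20,0,0,0,140],
    [11,0,-20,0,0,0,140],
    [11,0,-20,0,0,0,140],
    [11,0,-20,0,0,0,140],
    [0,0,0,0,0,0,140],
  ],
)

```text
time: 8.7
position: [469.9, 321.4, 245.0]
eef_rot: [0.701, 0.502, -0.411, 0.297]
force: [-0.2, -0.5, -2.7]
width: 49.1
```

Run:
```python
from plan import *
st()
go(0.5,np.radians(72.5),[464.5+22*.301,328+22*.954,238])
c=snap('scene','s2.png');d=snap('top','t2.png')
a=cv2.resize(c['pixels'][90:250,300:520],None,fx=1.8,fy=1.8);b=cv2.resize(d['pixels'][170:330,120:340],None,fx=1.8,fy=1.8)
cv2.imwrite('pics/b3.png',cv2.cvtColor(np.hstack([a,b]),cv2.COLOR_RGB2BGR))
```

```text
8.7 q [ 0.35 -0.11  1.6   0.4   1.33  0.64] p [469.9 321.4 245. ] F [-0.2 -0.5 -2.7] w 49.1
[[0.159, 0.947, -0.278], [0.458, -0.32, -0.829], [-0.874, 0.005, -0.485]]
sgn -1 rot(tool) [-0.016 -0.007 -0.014] n>= 1.0 
 world d [ 1.3 27.6 -7. ] | tool d now [ 19.   -7.7 -19.8] | after rot [ 18.9  -7.1 -20.1] | up100 after [-87.8   0.  -47.9] now [-87.4   0.5 -48.5]
```

View pics/b3.png

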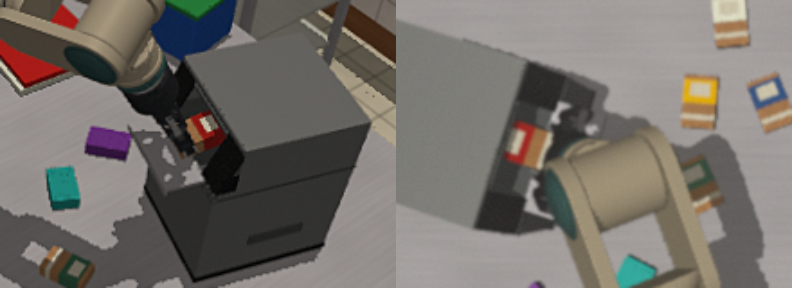

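Request:
servo_tool(
  deltas=[
    [8,-4,-11,-0.016,0,-0.01,140],
    [8,-3,-11,0,0,0,140],
    [0,0,0,0,0,0,140],
  ],
)

```text
time: 9.18
position: [471.1, 344.1, 236.7]
eef_rot: [0.694, 0.506, -0.414, 0.302]
force: [-0.6, 0.6, -3.4]
width: 49.2
```

Run:
```python
from plan import *
st()
go(0.5,np.radians(72.5),[464.5+22*.301,328+22*.954,238])
```

```text
9.18 q [ 0.39 -0.06  1.57  0.38  1.32  0.66] p [471.1 344.1 236.7] F [-0.6  0.6 -3.4] w 49.2
[[0.145, 0.952, -0.269], [0.451, -0.306, -0.838], [-0.88, 0.0, -0.474]]
sgn -1 rot(tool) [-0.005  0.006 -0.003] n>= 1.0 
 world d [0.1 4.9 1.3] | tool d now [ 1.  -1.4 -4.7] | after rot [ 1.1 -1.4 -4.7] | up100 after [-87.8   0.  -47.9] now [-88.    0.  -47.4]
```

Request:
servo_tool(
  deltas=[
    [2,0,-8,0,0,0,140],
    [0,0,0,0,0,0,50],
    [0,0,0,0,0,0,50],
    [0,0,0,0,0,0,50],
    [-10,0,16,0,0,0,50],
    [-14,0,24,0,0,0,50],
    [-18,0,24,0,0,0,50],
    [-20,0,30,0,0,0,50],
    [-20,0,30,0,0,0,50],
    [-20,0,30,0,0,0,50],
  ],
)

```text
time: 10.42
position: [417.0, 174.0, 261.6]
eef_rot: [0.696, 0.506, -0.408, 0.304]
force: [0.3, 0.0, -0.1]
width: 68.8
```

Run:
```python
from plan import *
st()
c=snap('scene','s4.png');d=snap('top','t4.png')
a=cv2.resize(c['pixels'][90:250,300:520],None,fx=1.8,fy=1.8);b=cv2.resize(d['pixels'][170:330,120:340],None,fx=1.8,fy=1.8)
cv2.imwrite('pics/b4.png',cv2.cvtColor(np.hstack([a,b]),cv2.COLOR_RGB2BGR))
from meas import rects
P=cloud(d)
for r in rects(d,P,16,36,26,(200,160,345,290),100): print('cart',r)
```

```text
10.43 q [ 0.02 -0.38  1.8   0.47  1.55  0.36] p [417.  174.  261.6] F [ 0.3  0.  -0.1] w 68.8
[[0.154, 0.953, -0.26], [0.457, -0.302, -0.836], [-0.876, 0.01, -0.483]]
cart (array([288., 226.]), 552.8, 134.3, 80.7, 51.1, -5.1)
cart (array([328., 227.]), 551.0, 25.2, 80.3, 50.6, 20.9)
cart (array([305., 181.]), 677.4, 87.4, 82.2, 50.5, 5.8)
```

View pics/b4.png

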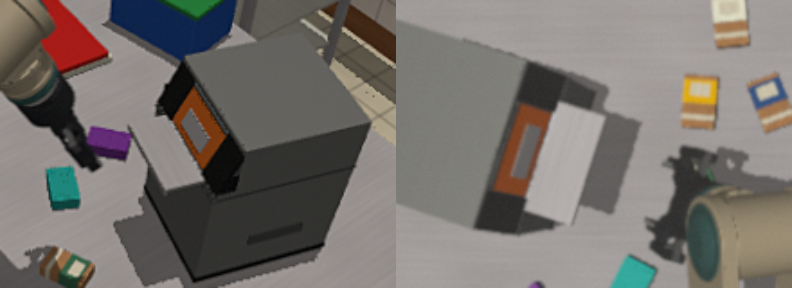

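The red carton is in and the flap is shut. Green is next.

Run:
```python
from plan import *
go(0.25,np.radians(24.3),[405,126,60])
```

```text
sgn -1 rot(tool) [ 0.783 -0.243  0.298] n>= 5.0 
 world d [ -12.5  -46.9 -202. ] | tool d now [153.6   0.2 139.9] | after rot [188.2  37.6  79.7] | up100 after [-96.9   0.  -24.7] now [-87.6   1.1 -48.2]
```

Request:
servo_tool(
  deltas=[
    [0,0,0,0.157,-0.049,0.06,60],
    [0,0,0,0.157,-0.049,0.06,60],
    [0,0,0,0.157,-0.049,0.06,60],
    [0,0,0,0.157,-0.049,0.06,60],
    [0,0,0,0.157,-0.049,0.06,60],
    [10,18,18,0,0,0,60],
    [35,18,18,0,0,0,60],
    [35,0,14,0,0,0,60],
    [35,0,10,0,0,0,60],
    [35,0,10,0,0,0,60],
    [30,0,10,0,0,0,60],
    [0,0,0,0,0,0,60],
  ],
)

```text
time: 12.02
position: [407.2, 135.8, 70.9]
eef_rot: [0.78, 0.158, -0.593, 0.12]
force: [-0.2, -0.3, -0.3]
width: 65.1
```

Run:
```python
from plan import *
st()
go(0.25,np.radians(24.3),[405,126,5])
c=snap('scene','s5.png');d=snap('top','t5.png')
a=cv2.resize(c['pixels'][170:330,240:440],None,fx=1.9,fy=1.9);b=cv2.resize(d['pixels'][150:310,220:420],None,fx=1.9,fy=1.9)
cv2.imwrite('pics/b5.png',cv2.cvtColor(np.hstack([a,b]),cv2.COLOR_RGB2BGR))
```

```text
12.03 q [ 0.2  -0.33  2.09  0.06  1.11  1.35] p [407.2 135.8  70.9] F [-0.2 -0.3 -0.3] w 65.1
[[0.246, 0.388, -0.888], [0.104, -0.922, -0.374], [-0.964, -0.0, -0.267]]
sgn -1 rot(tool) [-0.025 -0.02  -0.007] n>= 1.0 
 world d [ -2.2  -9.8 -65.9] | tool d now [62.   8.2 23.2] | after rot [62.4  8.  22.1] | up100 after [-96.9   0.  -24.7] now [-96.4  -0.  -26.7]
```

View pics/b5.png

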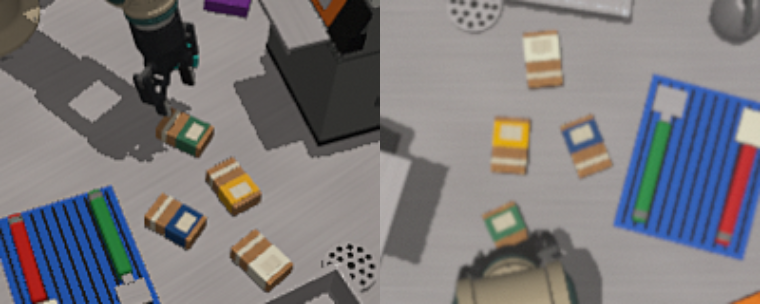

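The green-banded carton1 sits ahead of the fingers, at about (185,130) in the left panel. I'm going down on it.

Request:
servo_tool(
  deltas=[
    [0,8,8,-0.025,-0.02,-0.007,60],
    [20,0,7,0,0,0,60],
    [20,0,5,0,0,0,60],
    [14,0,3,0,0,0,60],
    [0,0,0,0,0,0,60],
  ],
)

```text
time: 12.75
position: [413.0, 127.7, 26.8]
eef_rot: [0.78, 0.167, -0.589, 0.13]
force: [-0.5, 0.2, 0.1]
width: 65.5
```

Run:
```python
from plan import *
st()
go(0.25,np.radians(24.3),[405,126,6])
```

```text
12.75 q [ 0.17 -0.25  2.13  0.08  0.99  1.28] p [413.  127.7  26.8] F [-0.5  0.2  0.1] w 65.5
[[0.25, 0.413, -0.875], [0.108, -0.911, -0.399], [-0.962, 0.005, -0.273]]
sgn -1 rot(tool) [ 0.003 -0.026 -0.004] n>= 1.0 
 world d [ -8.   -1.7 -20.8] | tool d now [17.8 -1.9 13.3] | after rot [18.2 -1.7 12.8] | up100 after [-96.9   0.  -24.7] now [-96.2   0.5 -27.3]
```

Request:
servo_tool(
  deltas=[
    [2,-2,8,0,-0.026,0,60],
    [9,0,5,0,0,0,60],
    [8,0,2,0,0,0,60],
    [0,0,0,0,0,0,140],
    [0,0,0,0,0,0,140],
    [0,0,0,0,0,0,140],
    [0,0,0,0,0,0,140],
  ],
)

```text
time: 13.62
position: [404.9, 125.9, 6.7]
eef_rot: [0.774, 0.165, -0.597, 0.132]
force: [-0.7, -0.1, -1.0]
width: 49.1
```

Run:
```python
from plan import *
st()
go(0.25,np.radians(24.3),[405,126,6])
```

```text
13.62 q [ 0.18 -0.22  2.14  0.07  0.97  1.29] p [404.9 125.9   6.7] F [-0.7 -0.1 -1. ] w 49.1
[[0.232, 0.414, -0.881], [0.098, -0.91, -0.402], [-0.968, 0.006, -0.251]]
sgn -1 rot(tool) [ 0.004 -0.004 -0.006] n>= 1.0 
 world d [ 0.1  0.1 -0.7] | tool d now [ 0.7 -0.1  0.1] | after rot [ 0.7 -0.1  0.1] | up100 after [-96.9   0.  -24.7] now [-96.8   0.6 -25.1]
```

Request:
servo_tool(
  deltas=[
    [-20,0,-5,0,0,0,140],
    [-38,0,-10,0,0,0,140],
    [-38,0,-10,0,0,0,140],
    [-38,0,-10,0,0,0,140],
    [-38,0,-10,0,0,0,140],
    [-38,0,-10,0,0,0,140],
    [-38,0,-10,0,0,0,140],
    [-30,0,-8,-0.136,0,-0.035,140],
    [0,0,0,-0.136,0,-0.035,140],
    [0,0,0,-0.136,0,-0.035,140],
    [0,0,0,-0.136,0,-0.035,140],
    [0,0,0,-0.136,0,-0.035,140],
    [0,0,0,-0.136,0,-0.035,140],
    [0,0,0,0,0.125,0,140],
    [0,0,0,0,0.125,0,140],
    [0,0,0,0,0,0,140],
  ],
)

```text
time: 15.62
position: [403.6, 127.7, 303.3]
eef_rot: [0.687, 0.519, -0.403, 0.309]
force: [0.3, -0.6, -0.4]
width: 49.0
```

Run:
```python
from plan import *
st()
go(0.5,np.radians(72.5),[464.5-95*.301,328-95*.954,246])
```

```text
15.62 q [-0.11 -0.42  1.74  0.5   1.71  0.26] p [403.6 127.7 303.3] F [ 0.3 -0.6 -0.4] w 49.0
[[0.136, 0.963, -0.233], [0.464, -0.269, -0.844], [-0.875, 0.006, -0.483]]
sgn -1 rot(tool) [ 0.032 -0.004  0.01 ] n>= 1.0 
 world d [ 32.3 109.6 -57.3] | tool d now [105.4   1.2 -72.3] | after rot [105.1  -2.2 -72.8] | up100 after [-87.8   0.  -47.9] now [-87.5   0.6 -48.3]
```

Request:
servo_tool(
  deltas=[
    [20,-2,-20,0.03,0,0.01,140],
    [26,0,-20,0,0,0,140],
    [28,0,-16,0,0,0,140],
    [30,0,-16,0,0,0,140],
    [0,0,0,0,0,0,140],
  ],
)

```text
time: 16.25
position: [436.4, 240.0, 246.7]
eef_rot: [0.693, 0.506, -0.412, 0.306]
force: [-0.1, 1.2, -0.5]
width: 49.1
```

Run:
```python
from plan import *
st()
go(0.5,np.radians(72.5),[464.5-60*.301,328-60*.954,240])
go(0.5,np.radians(72.5),[464.5+26*.301,328+26*.954,239])
d=snap('top','t6.png')
b=cv2.resize(d['pixels'][170:330,120:340],None,fx=3,fy=3)
cv2.imwrite('pics/b6.png',cv2.cvtColor(b,cv2.COLOR_RGB2BGR))
```

```text
16.25 q [ 0.19 -0.27  1.74  0.43  1.44  0.49] p [436.4 240.  246.7] F [-0.1  1.2 -0.5] w 49.1
[[0.148, 0.954, -0.261], [0.45, -0.3, -0.841], [-0.881, 0.007, -0.474]]
sgn -1 rot(tool) [ 0.004  0.006 -0.006] n>= 1.0 
 world d [10.1 30.7 -6.7] | tool d now [ 21.2   0.3 -25.3] | after rot [ 21.4   0.4 -25.1] | up100 after [-87.8   0.  -47.9] now [-88.1   0.7 -47.4]
sgn -1 rot(tool) [ 0.004  0.006 -0.006] n>= 1.0 
 world d [ 36.  112.8  -7.7] | tool d now [  62.9    0.4 -100.6] | after rot [  63.5    0.4 -100.2] | up100 after [-87.8   0.  -47.9] now [-88.1   0.7 -47.4]
```

View pics/b6.png

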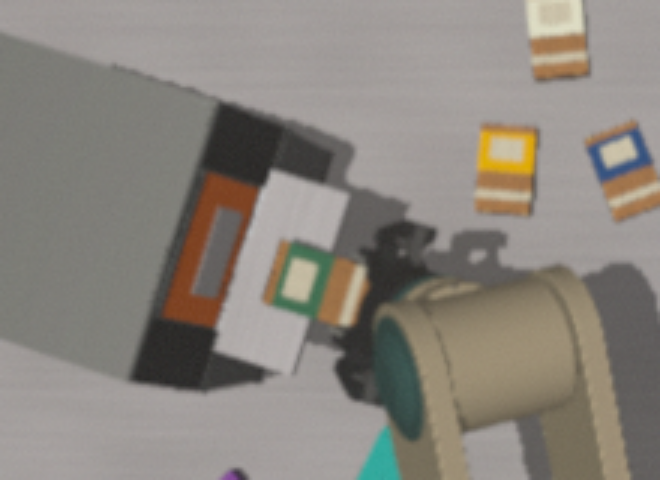

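Request:
servo_tool(
  deltas=[
    [15,0,-20,0,0,0,140],
    [12,0,-20,0,0,0,140],
    [12,0,-20,0,0,0,140],
    [12,0,-20,0,0,0,140],
    [12,0,-20,0,0,0,140],
    [0,0,0,0,0,0,140],
  ],
)

```text
time: 17.05
position: [473.3, 346.3, 238.9]
eef_rot: [0.691, 0.5, -0.418, 0.312]
force: [0.1, -0.4, -2.0]
width: 49.4
```

Run:
```python
from plan import *
st()
go(0.5,np.radians(72.5),[464.5+26*.301,328+26*.954,239])
```

```text
17.05 q [ 0.41 -0.05  1.55  0.35  1.33  0.68] p [473.3 346.3 238.9] F [ 0.1 -0.4 -2. ] w 49.4
[[0.149, 0.952, -0.266], [0.43, -0.304, -0.85], [-0.89, 0.012, -0.455]]
sgn -1 rot(tool) [ 0.002  0.027 -0.013] n>= 1.0 
 world d [-1.   6.5  0.1] | tool d now [ 2.6 -2.9 -5.3] | after rot [ 2.8 -2.9 -5.2] | up100 after [-87.8   0.  -47.9] now [-89.    1.2 -45.5]
```

Request:
servo_tool(
  deltas=[
    [4,-2,-8,0,0.02,0,140],
    [0,0,0,0,0,0,50],
    [0,0,0,0,0,0,50],
    [0,0,0,0,0,0,50],
    [-10,0,16,0,0,0,50],
    [-14,0,24,0,0,0,50],
    [-18,0,24,0,0,0,50],
    [-20,0,30,0,0,0,50],
    [-20,0,30,0,0,0,50],
    [-20,0,30,0,0,0,50],
    [-20,0,30,0,0,0,50],
  ],
)

```text
time: 18.42
position: [407.0, 140.8, 269.4]
eef_rot: [0.699, 0.502, -0.403, 0.311]
force: [0.0, -0.1, 0.0]
width: 68.3
```

Run:
```python
from plan import *
st()
c=snap('scene','s4.png');d=snap('top','t4.png')
a=cv2.resize(c['pixels'][90:250,300:520],None,fx=1.8,fy=1.8);b=cv2.resize(d['pixels'][170:330,120:340],None,fx=1.8,fy=1.8)
cv2.imwrite('pics/b7.png',cv2.cvtColor(np.hstack([a,b]),cv2.COLOR_RGB2BGR))
from meas import rects
P=cloud(d)
for r in rects(d,P,16,36,26,(200,160,345,290),100): print('cart',r)
h=np.radians(20.9)
go(0.5,h,[551-22*np.cos(h),25.2-22*np.sin(h),60])
```

```text
18.43 q [-0.06 -0.44  1.82  0.48  1.6   0.29] p [407.  140.8 269.4] F [ 0.  -0.1  0. ] w 68.3
[[0.171, 0.952, -0.252], [0.452, -0.303, -0.839], [-0.875, 0.03, -0.482]]
cart (array([288., 226.]), 552.8, 134.3, 80.7, 51.1, -5.1)
cart (array([328., 227.]), 551.1, 25.1, 80.2, 50.5, 21.1)
cart (array([305., 181.]), 677.4, 87.5, 81.8, 50.6, 5.6)
sgn -1 rot(tool) [ 0.798 -0.017  0.405] n>= 5.0 
 world d [ 123.  -122.3 -209.8] | tool d now [150.  147.9 172.4] | after rot [218.3 158.1  38.1] | up100 after [-87.8  -0.  -47.9] now [-87.6   3.1 -48.2]
```

View pics/b7.png

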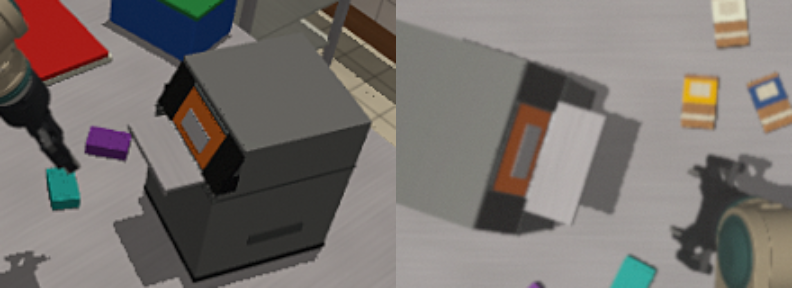

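Green is in and the flap is shut. Now the blue-and-white carton3, which carries a label band; the plain orange block at (415,315) is the look-alike.

Request:
servo_tool(
  deltas=[
    [0,0,0,0.16,-0.003,0.081,60],
    [0,0,0,0.16,-0.003,0.081,60],
    [0,0,0,0.16,-0.003,0.081,60],
    [0,0,0,0.16,-0.003,0.081,60],
    [0,0,0,0.16,-0.003,0.081,60],
    [10,40,5,0,0,0,60],
    [30,40,5,0,0,0,60],
    [35,40,5,0,0,0,60],
    [35,38,5,0,0,0,60],
    [35,0,5,0,0,0,60],
    [35,0,5,0,0,0,60],
    [30,0,5,0,0,0,60],
    [0,0,0,0,0,0,60],
  ],
)

```text
time: 20.15
position: [539.3, 24.3, 76.7]
eef_rot: [0.856, 0.149, -0.488, 0.082]
force: [-1.4, 0.2, 0.2]
width: 65.4
```

Run:
```python
from plan import *
st()
h=np.radians(20.9)
go(0.5,h,[551-22*np.cos(h),25.2-22*np.sin(h),6])
```

```text
20.15 q [-0.15 -0.12  1.97  0.34  0.84  0.91] p [539.3  24.3  76.7] F [-1.4  0.2  0.2] w 65.4
[[0.479, 0.335, -0.811], [0.175, -0.942, -0.286], [-0.86, -0.006, -0.51]]
sgn -1 rot(tool) [-0.023 -0.035 -0.006] n>= 1.0 
 world d [ -8.8  -6.9 -70.7] | tool d now [55.4  4.  45.2] | after rot [56.9  3.3 43.3] | up100 after [-87.8  -0.  -47.9] now [-86.   -0.6 -51. ]
```

Request:
servo_tool(
  deltas=[
    [0,4,16,-0.023,-0.035,-0.006,60],
    [18,0,10,0,0,0,60],
    [18,0,9,0,0,0,60],
    [12,0,6,0,0,0,60],
    [0,0,0,0,0,0,60],
  ],
)

```text
time: 20.78
position: [530.4, 14.5, 20.4]
eef_rot: [0.847, 0.156, -0.499, 0.097]
force: [0.4, 0.2, -0.2]
width: 65.1
```

Run:
```python
from plan import *
st()
h=np.radians(20.9)
go(0.5,h,[551-22*np.cos(h),25.2-22*np.sin(h),6])
```

```text
20.77 q [-0.17 -0.03  2.01  0.37  0.75  0.81] p [530.4  14.5  20.4] F [ 0.4  0.2 -0.2] w 65.1
[[0.454, 0.361, -0.814], [0.169, -0.932, -0.32], [-0.875, 0.008, -0.484]]
sgn -1 rot(tool) [ 0.008 -0.006 -0.004] n>= 1.0 
 world d [  0.1   2.8 -14.4] | tool d now [13.1 -2.7  6. ] | after rot [13.1 -2.6  6. ] | up100 after [-87.8  -0.  -47.9] now [-87.5   0.8 -48.4]
```

Request:
servo_tool(
  deltas=[
    [8,-3,4,0,0,0,60],
    [7,0,3,0,0,0,60],
    [0,0,0,0,0,0,140],
    [0,0,0,0,0,0,140],
    [0,0,0,0,0,0,140],
    [0,0,0,0,0,0,140],
  ],
)

```text
time: 21.52
position: [531.5, 17.6, 5.2]
eef_rot: [0.848, 0.156, -0.497, 0.097]
force: [0.4, -0.8, -0.8]
width: 48.9
```

Request:
servo_tool(
  deltas=[
    [-16,0,-9,0,0,0,140],
    [-33,0,-18,0,0,0,140],
    [-33,0,-18,0,0,0,140],
    [-33,0,-18,0,0,0,140],
    [-33,0,-18,0,0,0,140],
    [-33,0,-18,0,0,0,140],
    [-33,0,-18,0,0,0,140],
    [-33,0,-18,-0.132,0,-0.072,140],
    [0,0,0,-0.132,0,-0.072,140],
    [0,0,0,-0.132,0,-0.072,140],
    [0,0,0,-0.132,0,-0.072,140],
    [0,0,0,-0.132,0,-0.072,140],
    [0,0,0,-0.132,0,-0.072,140],
    [0,0,0,0,0,0,140],
  ],
)

```text
time: 23.28
position: [527.0, 19.2, 296.7]
eef_rot: [0.686, 0.517, -0.403, 0.315]
force: [-0.0, 0.4, -1.2]
width: 49.6
```

Run:
```python
from plan import *
st()
go(0.5,np.radians(72.5),[464.5-95*.301,328-95*.954,246])
d=snap('top','t8.png')
b=cv2.resize(d['pixels'][150:330,180:420],None,fx=3,fy=3)
cv2.imwrite('pics/b8.png',cv2.cvtColor(b,cv2.COLOR_RGB2BGR))
```

```text
23.27 q [-0.29 -0.03  1.42  0.5   1.73  0.06] p [527.   19.2 296.7] F [-0.   0.4 -1.2] w 49.6
[[0.14, 0.963, -0.228], [0.456, -0.267, -0.849], [-0.879, 0.015, -0.477]]
sgn -1 rot(tool) [0.037 0.003 0.004] n>= 1.0 
 world d [-91.1 218.2 -50.7] | tool d now [ 131.3 -146.9 -140.3] | after rot [ 131.1 -152.5 -134.3] | up100 after [-87.8   0.  -47.9] now [-87.9   1.5 -47.7]
```

View pics/b8.png

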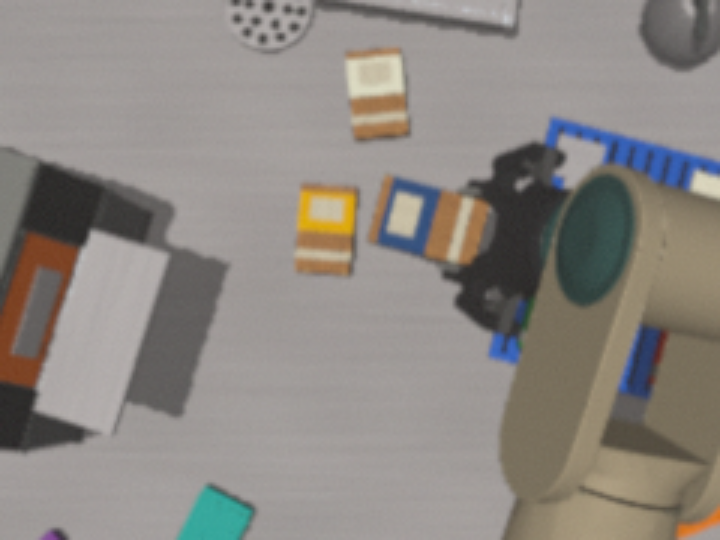

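Blue is held level. I'm taking it to the mouth.

Request:
servo_tool(
  deltas=[
    [15,-30,-25,0.037,0,0,140],
    [22,-30,-22,0,0,0,140],
    [22,-30,-22,0,0,0,140],
    [22,-32,-22,0,0,0,140],
    [24,-30,-22,0,0,0,140],
    [26,0,-22,0,0,0,140],
    [0,0,0,0,0,0,140],
  ],
)

```text
time: 24.2
position: [432.2, 244.0, 245.8]
eef_rot: [0.7, 0.501, -0.414, 0.297]
force: [-0.8, -0.1, 0.5]
width: 49.3
```

Run:
```python
from plan import *
st()
go(0.5,np.radians(72.5),[464.5-95*.301,328-95*.954,236])
go(0.5,np.radians(72.5),[464.5+28*.301,328+28*.954,236])
```

```text
24.2 q [ 0.2  -0.29  1.75  0.43  1.42  0.52] p [432.2 244.  245.8] F [-0.8 -0.1  0.5] w 49.3
[[0.155, 0.947, -0.282], [0.455, -0.322, -0.83], [-0.877, 0.0, -0.481]]
sgn -1 rot(tool) [-0.02  -0.002 -0.011] n>= 1.0 
 world d [ 3.8 -6.7 -9.8] | tool d now [6.2 5.7 9.2] | after rot [6.1 5.6 9.3] | up100 after [-87.8   0.  -47.9] now [-87.7   0.  -48.1]
sgn -1 rot(tool) [-0.02  -0.002 -0.011] n>= 1.0 
 world d [ 40.8 110.7  -9.8] | tool d now [ 65.3   3.  -98.7] | after rot [ 65.1   5.6 -98.7] | up100 after [-87.8   0.  -47.9] now [-87.7   0.  -48.1]
```

Request:
servo_tool(
  deltas=[
    [15,5,-18,-0.02,0,-0.01,140],
    [12,1,-21,0,0,0,140],
    [12,0,-20,0,0,0,140],
    [12,0,-20,0,0,0,140],
    [12,0,-20,0,0,0,140],
    [0,0,0,0,0,0,140],
  ],
)

```text
time: 24.95
position: [475.4, 351.9, 241.1]
eef_rot: [0.699, 0.503, -0.411, 0.299]
force: [-0.6, -1.1, -1.5]
width: 49.1
```

Run:
```python
from plan import *
st()
go(0.5,np.radians(72.5),[464.5+28*.301,328+28*.954,236])
```

```text
24.95 q [ 0.4  -0.05  1.55  0.38  1.31  0.68] p [475.4 351.9 241.1] F [-0.6 -1.1 -1.5] w 49.1
[[0.155, 0.949, -0.274], [0.457, -0.314, -0.832], [-0.876, 0.004, -0.482]]
sgn -1 rot(tool) [-0.011 -0.003 -0.011] n>= 1.0 
 world d [-2.5  2.8 -5.1] | tool d now [ 5.4 -3.2  0.8] | after rot [ 5.5 -3.2  0.7] | up100 after [-87.8   0.  -47.9] now [-87.6   0.4 -48.2]
```

Request:
servo_tool(
  deltas=[
    [3,-3,-4,0,0,0,140],
    [0,0,0,0,0,0,50],
    [0,0,0,0,0,0,50],
    [0,0,0,0,0,0,50],
    [-10,0,16,0,0,0,50],
    [-14,0,24,0,0,0,50],
    [-18,0,24,0,0,0,50],
    [-20,0,30,0,0,0,50],
    [-20,0,30,0,0,0,50],
    [-20,0,30,0,0,0,50],
    [-20,0,30,0,0,0,50],
  ],
)

```text
time: 26.32
position: [402.3, 142.7, 262.3]
eef_rot: [0.701, 0.503, -0.408, 0.3]
force: [0.7, -0.8, -0.4]
width: 68.8
```

```bash
cat > chk.py <<'E'
from plan import *
import sys
from meas import rects
st()
c=snap('scene');d=snap('top')
a=cv2.resize(c['pixels'][90:250,300:520],None,fx=1.8,fy=1.8);b=cv2.resize(d['pixels'][170:330,120:340],None,fx=1.8,fy=1.8)
cv2.imwrite('pics/'+sys.argv[1],cv2.cvtColor(np.hstack([a,b]),cv2.COLOR_RGB2BGR))
P=cloud(d)
for r in rects(d,P,16,36,26,(200,150,345,290),100): print('cart',r)
E
python3 chk.py b9.png
python3 - <<'E'
from plan import *
h=np.radians(-5.1)
go(0.5,h,[552.8-22*np.cos(h),134.3-22*np.sin(h),60])
E
```

```text
26.32 q [-0.07 -0.45  1.84  0.49  1.59  0.3 ] p [402.3 142.7 262.3] F [ 0.7 -0.8 -0.4] w 68.8
[[0.163, 0.949, -0.27], [0.46, -0.315, -0.83], [-0.873, 0.011, -0.488]]
cart (array([288., 226.]), 552.9, 134.3, 80.5, 51.1, -5.1)
cart (array([305., 181.]), 677.5, 87.4, 81.9, 50.5, 5.8)
sgn -1 rot(tool) [ 1.174 -0.016  0.637] n>= 8.0 
 world d [ 128.1   -5.3 -202.7] | tool d now [195.7 120.8  68.3] | after rot [239.3  -6.1 -15.2] | up100 after [-87.8   0.  -47.9] now [-87.3   1.2 -48.8]
```

View pics/b9.png

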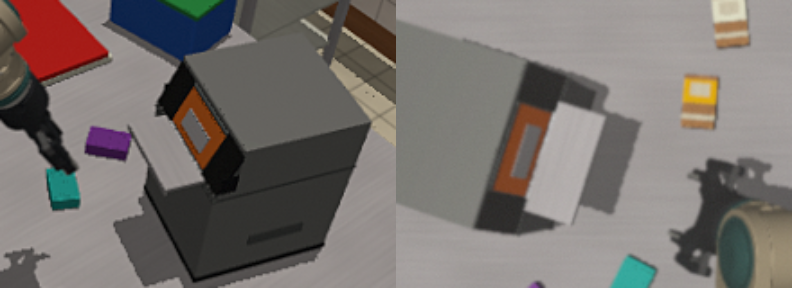

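Blue is in and the flap is shut. Yellow is next, at (700,100) in the right panel. It is the only yellow carton.

Request:
servo_tool(
  deltas=[
    [0,0,0,0.147,-0.002,0.08,60],
    [0,0,0,0.147,-0.002,0.08,60],
    [0,0,0,0.147,-0.002,0.08,60],
    [0,0,0,0.147,-0.002,0.08,60],
    [0,0,0,0.147,-0.002,0.08,60],
    [0,0,0,0.147,-0.002,0.08,60],
    [0,0,0,0.147,-0.002,0.08,60],
    [0,0,0,0.147,-0.002,0.08,60],
    [25,-1,-20,0,0,0,60],
    [35,-1,-10,0,0,0,60],
    [36,-1,0,0,0,0,60],
    [36,-1,3,0,0,0,60],
    [36,-1,3,0,0,0,60],
    [36,0,3,0,0,0,60],
    [32,0,3,0,0,0,60],
    [0,0,0,0,0,0,60],
  ],
)

```text
time: 28.42
position: [541.4, 145.8, 67.3]
eef_rot: [0.863, -0.049, -0.5, -0.043]
force: [-0.1, 0.1, 0.2]
width: 65.4
```

Run:
```python
from plan import *
st()
h=np.radians(-5.1)
go(0.5,h,[552.8-22*np.cos(h),134.3-22*np.sin(h),6])
```

```text
28.43 q [ 0.29 -0.03  1.9  -0.25  0.8   2.13] p [541.4 145.8  67.3] F [-0.1  0.1  0.2] w 65.4
[[0.495, -0.126, -0.86], [-0.041, -0.992, 0.122], [-0.868, -0.025, -0.496]]
sgn -1 rot(tool) [-0.045 -0.019  0.003] n>= 1.0 
 world d [-10.5  -9.6 -61.3] | tool d now [48.4 12.3 38.3] | after rot [49.2 10.5 37.8] | up100 after [-87.8   0.  -47.9] now [-86.8  -2.5 -49.6]
```

Request:
servo_tool(
  deltas=[
    [0,10,15,-0.045,-0.019,0.003,60],
    [16,1,9,0,0,0,60],
    [16,0,8,0,0,0,60],
    [8,0,4,0,0,0,60],
    [0,0,0,0,0,0,60],
  ],
)

```text
time: 29.05
position: [530.6, 140.7, 22.0]
eef_rot: [0.862, -0.035, -0.505, -0.024]
force: [-0.2, 0.0, 0.4]
width: 65.4
```

Run:
```python
from plan import *
st()
h=np.radians(-5.1)
go(0.5,h,[552.8-22*np.cos(h),134.3-22*np.sin(h),6])
c=snap('scene')
cv2.imwrite('pics/b10.png',cv2.cvtColor(cv2.resize(c['pixels'][180:330,260:460],None,fx=3,fy=3),cv2.COLOR_RGB2BGR))
```

```text
29.05 q [ 0.28  0.02  1.96 -0.27  0.7   2.1 ] p [530.6 140.7  22. ] F [-0.2  0.   0.4] w 65.4
[[0.488, -0.085, -0.869], [-0.036, -0.996, 0.077], [-0.872, -0.006, -0.489]]
sgn -1 rot(tool) [ 0.001 -0.011  0.007] n>= 1.0 
 world d [  0.3  -4.4 -16. ] | tool d now [14.2  4.5  7.2] | after rot [14.3  4.4  7. ] | up100 after [-87.8   0.  -47.9] now [-87.2  -0.6 -48.9]
```

View pics/b10.png

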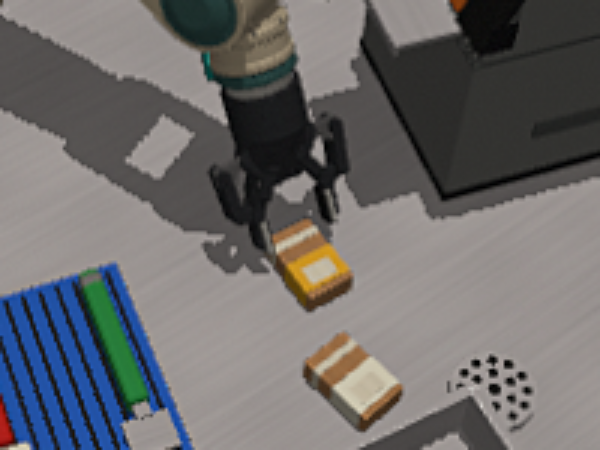

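Request:
servo_tool(
  deltas=[
    [0,5,2,0,-0.01,0,60],
    [8,0,4,0,0,0,60],
    [7,0,2,0,0,0,60],
    [0,0,0,0,0,0,140],
    [0,0,0,0,0,0,140],
    [0,0,0,0,0,0,140],
    [0,0,0,0,0,0,140],
  ],
)

```text
time: 29.98
position: [531.7, 135.8, 6.4]
eef_rot: [0.86, -0.035, -0.508, -0.025]
force: [0.5, -0.0, 0.3]
width: 49.4
```

Request:
servo_tool(
  deltas=[
    [-16,0,-9,0,0,0,140],
    [-33,0,-18,0,0,0,140],
    [-33,0,-18,0,0,0,140],
    [-33,0,-18,0,0,0,140],
    [-33,0,-18,0,0,0,140],
    [-33,0,-18,0,0,0,140],
    [-33,0,-18,0,0,0,140],
    [-33,0,-18,-0.132,0,-0.072,140],
    [0,0,0,-0.132,0,-0.072,140],
    [0,0,0,-0.132,0,-0.072,140],
    [0,0,0,-0.132,0,-0.072,140],
    [0,0,0,-0.132,0,-0.072,140],
    [0,0,0,-0.132,0,-0.072,140],
    [0,0,0,-0.132,0,-0.072,140],
    [0,0,0,-0.132,0,-0.072,140],
    [0,0,0,-0.132,0,-0.072,140],
    [0,0,0,0,0,0,140],
  ],
)

```text
time: 32.1
position: [528.1, 133.6, 294.9]
eef_rot: [0.683, 0.526, -0.401, 0.31]
force: [-1.0, -0.2, -0.2]
width: 49.0
```

```bash
python3 - <<'E'
from plan import *
st()
go(0.5,np.radians(72.5),[464.5-95*.301,328-95*.954,246])
E
python3 chk.py b11.png
```

```text
32.1 q [-0.07 -0.04  1.44  0.5   1.63  0.25] p [528.1 133.6 294.9] F [-1.  -0.2 -0.2] w 49.0
[[0.125, 0.967, -0.222], [0.469, -0.255, -0.846], [-0.874, 0.002, -0.485]]
sgn -1 rot(tool) [ 0.043 -0.007  0.022] n>= 1.0 
 world d [-92.2 103.8 -48.9] | tool d now [  79.9 -115.6  -43.6] | after rot [  77.1 -119.1  -39.1] | up100 after [-87.8   0.  -47.9] now [-87.4   0.2 -48.5]
32.1 q [-0.07 -0.04  1.44  0.5   1.63  0.25] p [528.1 133.6 294.9] F [-1.  -0.2 -0.2] w 49.0
[[0.125, 0.967, -0.222], [0.469, -0.255, -0.846], [-0.874, 0.002, -0.485]]
cart (array([305., 181.]), 677.3, 87.5, 82.1, 50.6, 5.6)
```

View pics/b11.png

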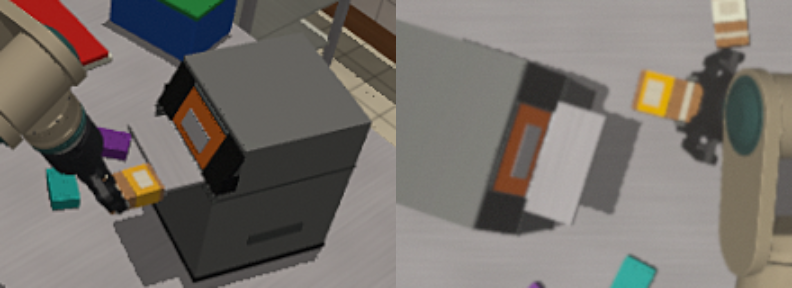

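Request:
servo_tool(
  deltas=[
    [0,-28,-10,0.043,-0.007,0.02,140],
    [0,-32,-10,0,0,0,140],
    [10,-32,-10,0,0,0,140],
    [22,-30,-5,0,0,0,140],
    [22,0,-5,0,0,0,140],
    [20,0,-5,0,0,0,140],
    [0,0,0,0,0,0,140],
  ],
)

```text
time: 33.08
position: [428.5, 245.5, 252.9]
eef_rot: [0.699, 0.502, -0.412, 0.298]
force: [-0.0, -0.4, 0.2]
width: 49.4
```

Run:
```python
from plan import *
st()
go(0.5,np.radians(72.5),[464.5+30*.301,328+30*.954,237])
```

```text
33.08 q [ 0.2  -0.3   1.75  0.43  1.43  0.52] p [428.5 245.5 252.9] F [-0.  -0.4  0.2] w 49.4
[[0.156, 0.948, -0.276], [0.457, -0.317, -0.831], [-0.876, 0.004, -0.483]]
sgn -1 rot(tool) [-0.014 -0.004 -0.012] n>= 1.0 
 world d [ 45.  111.1 -15.9] | tool d now [ 71.7   7.3 -97.1] | after rot [ 71.2   9.5 -97.3] | up100 after [-87.8   0.  -47.9] now [-87.6   0.4 -48.3]
```

Request:
servo_tool(
  deltas=[
    [18,6,-17,-0.014,0,-0.012,140],
    [16,3,-18,0,0,0,140],
    [12,0,-20,0,0,0,140],
    [12,0,-20,0,0,0,140],
    [11,0,-20,0,0,0,140],
    [0,0,0,0,0,0,140],
  ],
)

```text
time: 33.83
position: [474.3, 353.1, 242.8]
eef_rot: [0.697, 0.505, -0.41, 0.3]
force: [-0.8, 0.9, -3.2]
width: 49.0
```

Run:
```python
from plan import *
st()
go(0.5,np.radians(72.5),[464.5+29*.301,328+29*.954,237])
```

```text
33.83 q [ 0.4  -0.05  1.55  0.38  1.31  0.68] p [474.3 353.1 242.8] F [-0.8  0.9 -3.2] w 49.0
[[0.153, 0.951, -0.269], [0.458, -0.309, -0.833], [-0.876, 0.005, -0.483]]
sgn -1 rot(tool) [-0.006 -0.004 -0.008] n>= 1.0 
 world d [-1.1  2.6 -5.8] | tool d now [ 6.1 -1.9  1. ] | after rot [ 6.2 -1.8  0.9] | up100 after [-87.8   0.  -47.9] now [-87.6   0.5 -48.3]
```

Request:
servo_tool(
  deltas=[
    [3,-2,-4,0,0,0,140],
    [0,0,0,0,0,0,50],
    [0,0,0,0,0,0,50],
    [0,0,0,0,0,0,50],
    [-10,0,16,0,0,0,50],
    [-14,0,24,0,0,0,50],
    [-18,0,24,0,0,0,50],
    [-20,0,30,0,0,0,50],
    [-20,0,30,0,0,0,50],
    [-20,0,30,0,0,0,50],
    [-20,0,30,0,0,0,50],
  ],
)

```text
time: 35.2
position: [404.1, 144.2, 265.7]
eef_rot: [0.701, 0.505, -0.404, 0.301]
force: [-0.1, -0.3, 0.2]
width: 68.6
```

```bash
python3 chk.py b12.png
python3 - <<'E'
from plan import *
h=np.radians(5.7)
go(0.5,h,[677.4-22*np.cos(h),87.4-22*np.sin(h),60])
E
```

```text
35.2 q [-0.06 -0.44  1.83  0.49  1.59  0.3 ] p [404.1 144.2 265.7] F [-0.1 -0.3  0.2] w 68.6
[[0.164, 0.951, -0.262], [0.464, -0.309, -0.83], [-0.87, 0.014, -0.492]]
cart (array([305., 181.]), 677.5, 87.4, 81.9, 50.5, 5.8)
sgn -1 rot(tool) [ 1.015 -0.022  0.548] n>= 7.0 
 world d [ 250.9  -57.8 -206.1] | tool d now [194.4 253.2  82.9] | after rot [ 297.8   82.4 -115.2] | up100 after [-87.8   0.  -47.9] now [-87.    1.5 -49.2]
```

View pics/b12.png

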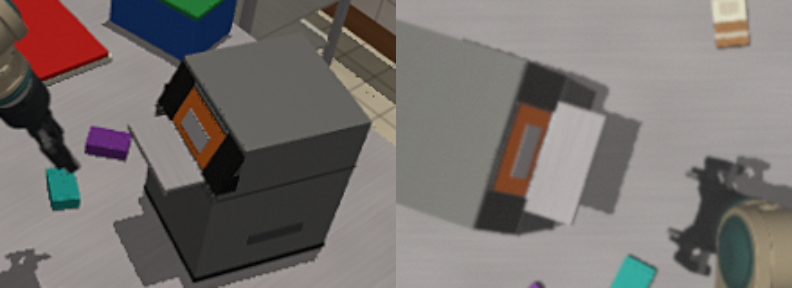

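Request:
servo_tool(
  deltas=[
    [0,0,0,0.145,-0.003,0.078,60],
    [0,0,0,0.145,-0.003,0.078,60],
    [0,0,0,0.145,-0.003,0.078,60],
    [0,0,0,0.145,-0.003,0.078,60],
    [0,0,0,0.145,-0.003,0.078,60],
    [0,0,0,0.145,-0.003,0.078,60],
    [0,0,0,0.145,-0.003,0.078,60],
    [15,16,-33,0,0,0,60],
    [32,16,-33,0,0,0,60],
    [32,16,-33,0,0,0,60],
    [36,17,-16,0,0,0,60],
    [36,16,0,0,0,0,60],
    [36,0,0,0,0,0,60],
    [36,0,0,0,0,0,60],
    [36,0,0,0,0,0,60],
    [36,0,0,0,0,0,60],
    [0,0,0,0,0,0,60],
  ],
)

```text
time: 37.42
position: [669.4, 97.0, 69.2]
eef_rot: [0.867, 0.038, -0.498, 0.008]
force: [0.1, -0.2, 0.2]
width: 65.4
```

Run:
```python
from plan import *
st()
h=np.radians(5.7)
go(0.5,h,[677.4-22*np.cos(h),87.4-22*np.sin(h),6])
c=snap('scene')
cv2.imwrite('pics/b13.png',cv2.cvtColor(cv2.resize(c['pixels'][200:400,280:460],None,fx=3,fy=3),cv2.COLOR_RGB2BGR))
```

```text
37.42 q [0.08 0.24 1.6  0.03 0.76 1.57] p [669.4  97.   69.2] F [ 0.1 -0.2  0.2] w 65.4
[[0.502, 0.074, -0.862], [0.059, -0.997, -0.051], [-0.863, -0.025, -0.505]]
sgn -1 rot(tool) [-0.035 -0.03   0.009] n>= 1.0 
 world d [-13.8 -11.7 -63.2] | tool d now [46.9 12.3 44.4] | after rot [48.3 10.3 43.4] | up100 after [-87.8   0.  -47.9] now [-86.3  -2.5 -50.5]
```

View pics/b13.png

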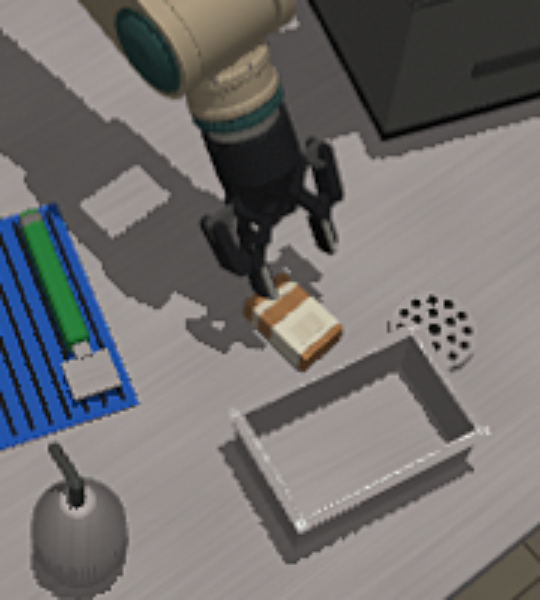

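Request:
servo_tool(
  deltas=[
    [0,10,16,-0.035,-0.03,0.009,60],
    [14,2,12,0,0,0,60],
    [14,0,9,0,0,0,60],
    [8,0,5,0,0,0,60],
    [0,0,0,0,0,0,60],
  ],
)

```text
time: 38.1
position: [653.7, 85.5, 22.7]
eef_rot: [0.862, 0.044, -0.504, 0.025]
force: [0.1, -0.2, 0.2]
width: 65.3
```

Run:
```python
from plan import *
st()
h=np.radians(5.7)
go(0.5,h,[677.4-22*np.cos(h),87.4-22*np.sin(h),6])
```

```text
38.1 q [0.07 0.28 1.66 0.03 0.69 1.52] p [653.7  85.5  22.7] F [ 0.1 -0.2  0.2] w 65.3
[[0.488, 0.1, -0.867], [0.05, -0.995, -0.087], [-0.871, -0.001, -0.491]]
sgn -1 rot(tool) [ 0.    -0.013  0.002] n>= 1.0 
 world d [  1.8  -0.3 -16.7] | tool d now [15.4  0.5  6.7] | after rot [15.5  0.5  6.5] | up100 after [-87.8   0.  -47.9] now [-87.1  -0.1 -49.1]
```

Request:
servo_tool(
  deltas=[
    [8,0,4,0,-0.01,0,60],
    [8,0,3,0,0,0,60],
    [0,0,0,0,0,0,140],
    [0,0,0,0,0,0,140],
    [0,0,0,0,0,0,140],
    [0,0,0,0,0,0,140],
  ],
)

```text
time: 38.85
position: [656.5, 85.9, 5.4]
eef_rot: [0.86, 0.044, -0.508, 0.025]
force: [0.5, 0.6, -0.4]
width: 49.4
```

Request:
servo_tool(
  deltas=[
    [-16,0,-9,0,0,0,140],
    [-33,0,-18,0,0,0,140],
    [-33,0,-18,0,0,0,140],
    [-33,0,-18,0,0,0,140],
    [-33,0,-18,0,0,0,140],
    [-33,0,-18,0,0,0,140],
    [-33,0,-18,0,0,0,140],
    [-33,0,-18,-0.128,0,-0.07,140],
    [0,0,0,-0.128,0,-0.07,140],
    [0,0,0,-0.128,0,-0.07,140],
    [0,0,0,-0.128,0,-0.07,140],
    [0,0,0,-0.128,0,-0.07,140],
    [0,0,0,-0.128,0,-0.07,140],
    [0,0,0,-0.128,0,-0.07,140],
    [0,0,0,-0.128,0,-0.07,140],
    [0,0,0,0,0,0,140],
  ],
)

```text
time: 40.85
position: [651.2, 85.4, 326.2]
eef_rot: [0.69, 0.518, -0.392, 0.32]
force: [-0.5, -0.4, -0.3]
width: 49.1
```

```bash
python3 chk.py b14.png
python3 - <<'E'
from plan import *
go(0.5,np.radians(72.5),[464.5-95*.301,328-95*.954,246])
E
```

```text
40.85 q [-0.13  0.29  1.02  0.51  1.71  0.22] p [651.2  85.4 326.2] F [-0.5 -0.4 -0.3] w 49.1
[[0.157, 0.965, -0.21], [0.463, -0.259, -0.848], [-0.872, 0.036, -0.487]]
sgn -1 rot(tool) [ 0.054 -0.011 -0.012] n>= 1.0 
 world d [-214.9  151.5  -80.5] | tool d now [ 106.5 -249.7  -43.8] | after rot [ 109.  -250.5  -31.5] | up100 after [-87.8   0.  -47.9] now [-87.2   3.6 -48.8]
```

View pics/b14.png

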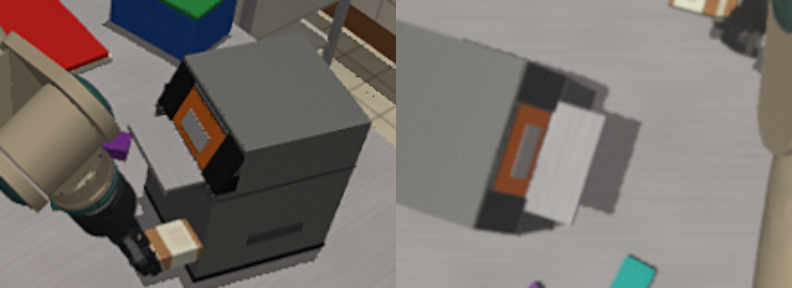

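Request:
servo_tool(
  deltas=[
    [0,-30,0,0.05,-0.01,-0.01,140],
    [0,-36,0,0,0,0,140],
    [0,-36,-5,0,0,0,140],
    [10,-36,-5,0,0,0,140],
    [18,-36,-5,0,0,0,140],
    [20,-36,-5,0,0,0,140],
    [20,-34,-5,0,0,0,140],
    [20,0,-5,0,0,0,140],
    [20,0,0,0,0,0,140],
    [0,0,0,0,0,0,140],
  ],
)

```text
time: 42.2
position: [431.7, 239.1, 247.3]
eef_rot: [0.702, 0.5, -0.408, 0.301]
force: [-0.0, -0.1, -0.6]
width: 49.2
```

Run:
```python
from plan import *
st()
go(0.5,np.radians(72.5),[464.5+30*.301,328+30*.954,237])
```

```text
42.2 q [ 0.19 -0.3   1.76  0.43  1.42  0.5 ] p [431.7 239.1 247.3] F [-0.  -0.1 -0.6] w 49.2
[[0.167, 0.948, -0.272], [0.456, -0.319, -0.831], [-0.874, 0.015, -0.485]]
sgn -1 rot(tool) [-0.01  -0.006 -0.022] n>= 1.0 
 world d [ 41.8 117.5 -10.3] | tool d now [  69.5    2.  -104.1] | after rot [  68.8    4.5 -104.5] | up100 after [-87.8   0.  -47.9] now [-87.4   1.5 -48.5]
```

Request:
servo_tool(
  deltas=[
    [17,4,-19,-0.01,0,-0.02,140],
    [14,0,-21,0,0,0,140],
    [13,0,-21,0,0,0,140],
    [13,0,-21,0,0,0,140],
    [13,0,-21,0,0,0,140],
    [0,0,0,0,0,0,140],
  ],
)

```text
time: 42.95
position: [475.0, 355.3, 241.6]
eef_rot: [0.698, 0.505, -0.409, 0.301]
force: [-0.8, -0.0, -4.5]
width: 49.3
```

Run:
```python
from plan import *
st()
go(0.5,np.radians(72.5),[464.5+29*.301,328+29*.954,237])
```

```text
42.95 q [ 0.41 -0.05  1.55  0.38  1.3   0.68] p [475.  355.3 241.6] F [-0.8 -0.  -4.5] w 49.3
[[0.157, 0.951, -0.267], [0.459, -0.31, -0.833], [-0.874, 0.008, -0.485]]
sgn -1 rot(tool) [-0.005 -0.006 -0.011] n>= 1.0 
 world d [-1.8  0.4 -4.6] | tool d now [ 3.9 -1.9  2.4] | after rot [ 4.  -1.8  2.4] | up100 after [-87.8   0.  -47.9] now [-87.4   0.8 -48.5]
```

Request:
servo_tool(
  deltas=[
    [2,-2,-3,0,0,0,140],
    [0,0,0,0,0,0,50],
    [0,0,0,0,0,0,50],
    [0,0,0,0,0,0,50],
    [-10,0,16,0,0,0,50],
    [-14,0,24,0,0,0,50],
    [-18,0,24,0,0,0,50],
    [-20,0,30,0,0,0,50],
    [-20,0,30,0,0,0,50],
    [-20,0,30,0,0,0,50],
    [-20,0,30,0,0,0,50],
  ],
)

```text
time: 44.32
position: [404.3, 144.6, 265.9]
eef_rot: [0.703, 0.504, -0.401, 0.302]
force: [0.2, 0.5, -0.2]
width: 68.7
```

```bash
python3 chk.py b15.png
python3 - <<'E'
from meas import *
c=snap('top','t15.png');P=cloud(c);hsv=cv2.cvtColor(c['pixels'],cv2.COLOR_RGB2HSV)
H,S,V=hsv[...,0],hsv[...,1],hsv[...,2]
box=np.zeros((480,640),bool);box[180:300,335:440]=1
for n,m in(('green',(H>45)&(H<80)&(S>90)),('red',((H<6)|(H>174))&(S>120))):
    m=(m&box).astype(np.uint8)
    k=max(cv2.findContours(m,0,1)[0],key=cv2.contourArea).reshape(-1,2)
    w=onplane(c,k,30)[:,:2].astype(np.float32);(a,b),(s,t),g=cv2.minAreaRect(w)
    print(n,k.mean(0),a,b,s,t,g, 'z',np.median(P[m>0][:,2]))
for r in rects(c,P,14,60,30,(335,180,440,300),50): print(r)
# caddy corners
m=((P[...,2]>90)&(P[...,2]<135)).astype(np.uint8);m[:220]=0;m[330:]=0;m[:,:430]=0;m[:,540:]=0
cv2.imwrite('pics/cad.png',cv2.cvtColor(np.hstack([cv2.resize(c['pixels'][225:325,430:530],None,fx=4,fy=4),cv2.resize(np.dstack([m*255]*3)[225:325,430:530],None,fx=4,fy=4)]),cv2.COLOR_RGB2BGR))
E
```

```text
44.33 q [-0.06 -0.45  1.84  0.5   1.59  0.3 ] p [404.3 144.6 265.9] F [ 0.2  0.5 -0.2] w 68.7
[[0.17, 0.95, -0.261], [0.466, -0.311, -0.828], [-0.868, 0.019, -0.496]]
green [363.31683168 237.67326733] 522.5634155273438 -70.86742401123047 20.64635467529297 129.27394104003906 74.56482696533203 z 29.86704019278136
red [407.34 249.02] 489.7259521484375 -189.37586975097656 20.318492889404297 129.44964599609375 73.16963958740234 z 29.947759509309435
(array([410., 241.]), 505.5, -196.7, 196.5, 46.3, -16.9)
(array([365., 229.]), 537.5, -75.4, 198.3, 43.7, -14.5)
```

View pics/b15.png

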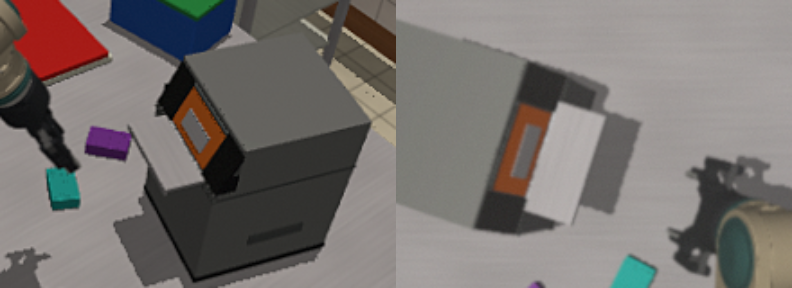

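View pics/cad.png

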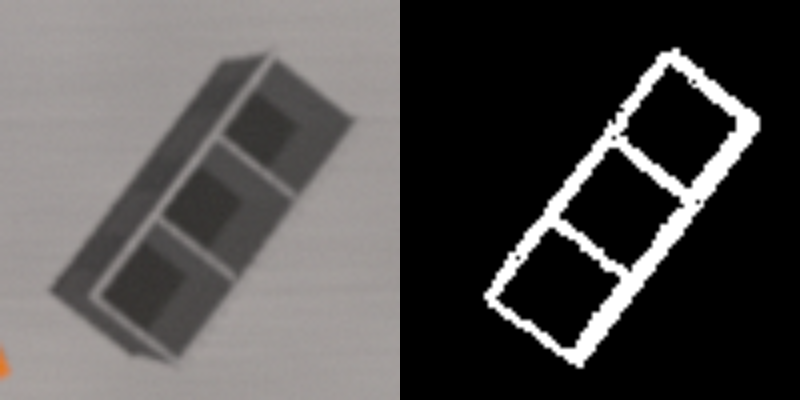

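All five cartons are in the bin and the flap is shut, so step 1 is done. Now I'm measuring the caddy.

Run:
```python
from plan import *
c=snap('top')
pts=np.array([(272,55),(352,122),(178,362),(93,297)])/4+[430,225]
w=onplane(c,pts,120);print(w.round(1))
e=w[0]-w[3]+w[1]-w[2];print('long',np.linalg.norm(w[0]-w[3]),np.linalg.norm(w[1]-w[2]),'short',np.linalg.norm(w[0]-w[1]),np.linalg.norm(w[2]-w[3]),'yaw',np.degrees(np.arctan2(e[1],e[0])),'c',w.mean(0))
e=w[0]-w[1]+w[3]-w[2];print('short dir',np.degrees(np.arctan2(e[1],e[0])))
go(1.37,np.radians(51),[414,-380,330])
```

```text
[[ 510.7 -414.8  120. ]
 [ 466.7 -467.8  120. ]
 [ 313.9 -348.7  120. ]
 [ 356.4 -293.5  120. ]]
long 196.24867935261233 193.72325952711972 short 68.81691397445834 69.65697629576677 yaw -38.046454973908645 c [ 411.91320036 -381.19977209  120.        ]
short dir 51.39067022347567
sgn -1 rot(tool) [0.235 0.838 0.292] n>= 6.0 
 world d [   9.  -525.3   64.2] | tool d now [-298.9  173.8  400.7] | after rot [-407.3  337.6   17.3] | up100 after [-19.9   0.  -98. ] now [-86.8   1.9 -49.6]
```

Request:
servo_tool(
  deltas=[
    [-45,5,0,0,0,0,60],
    [-35,14,30,0,0,0,60],
    [-30,16,38,0,0,0,60],
    [-25,16,38,0,0,0,60],
    [-25,16,38,0,0,0,60],
    [-25,16,38,0,0,0,60],
    [-25,16,38,0,0,0,60],
    [-20,16,38,0,0,0,60],
    [-20,16,38,0,0,0,60],
    [-20,16,38,0,0,0,60],
    [-20,16,38,0,0,0,60],
    [0,0,0,0.038,0.14,0.048,60],
    [0,0,0,0.038,0.14,0.048,60],
    [0,0,0,0.038,0.14,0.048,60],
    [0,0,0,0.038,0.14,0.048,60],
    [0,0,0,0.038,0.14,0.048,60],
    [0,0,0,0.038,0.14,0.048,60],
    [0,0,0,0,0,0,60],
  ],
)

```text
time: 46.78
position: [434.5, -352.7, 332.6]
eef_rot: [0.894, 0.44, -0.074, 0.034]
force: [-0.0, -0.7, 1.0]
width: 65.0
```

Run:
```python
from plan import *
st()
go(1.37,np.radians(51),[412,-381,170])
```

```text
46.77 q [-1.19  0.42  1.24  1.33  2.08 -0.19] p [ 434.5 -352.7  332.6] F [-0.  -0.7  1. ] w 65.0
[[0.601, 0.792, -0.103], [0.782, -0.61, -0.126], [-0.163, -0.005, -0.987]]
sgn -1 rot(tool) [-0.    -0.037  0.025] n>= 1.0 
 world d [ -22.5  -28.3 -162.6] | tool d now [-9.200e+00  1.000e-01  1.663e+02] | after rot [ -3.    0.3 166.5] | up100 after [-19.9   0.  -98. ] now [-16.3  -0.5 -98.7]
```

Run:
```python
from plan import *
go(-0.2,np.radians(-15.4),[571,-84,120],-1)
```

```text
sgn -1 rot(tool) [ 1.072 -1.396  0.745] n>= 11.0 
 world d [ 136.5  268.7 -212.6] | tool d now [326.9 -54.8 161.8] | after rot [ 196.4 -295.3 -101.2] | up100 after [-98.    0.   19.9] now [-16.3  -0.5 -98.7]
```

Request:
servo_tool(
  deltas=[
    [0,0,0,0.0975,-0.127,0.068,110],
    [0,0,0,0.0975,-0.127,0.068,110],
    [0,0,0,0.0975,-0.127,0.068,110],
    [0,0,0,0.0975,-0.127,0.068,110],
    [0,0,0,0.0975,-0.127,0.068,110],
    [0,0,0,0.0975,-0.127,0.068,110],
    [0,0,0,0.0975,-0.127,0.068,110],
    [0,0,0,0.0975,-0.127,0.068,110],
    [0,0,0,0.0975,-0.127,0.068,110],
    [0,0,0,0.0975,-0.127,0.068,110],
    [0,0,0,0.0975,-0.127,0.068,110],
    [5,-40,-15,0,0,0,110],
    [10,-40,-15,0,0,0,110],
    [25,-40,-15,0,0,0,110],
    [30,-40,-15,0,0,0,110],
    [30,-40,-15,0,0,0,110],
    [30,-40,-15,0,0,0,110],
    [30,-30,-10,0,0,0,110],
    [30,-25,0,0,0,0,110],
    [0,0,0,0,0,0,110],
  ],
)

```text
time: 49.28
position: [594.1, -91.9, 129.4]
eef_rot: [-0.629, 0.126, 0.764, 0.065]
force: [0.2, 0.2, 0.0]
width: 48.4
```

Run:
```python
from plan import *
st()
go(-0.2,np.radians(-15.4),[569,-83.7,10],-1)
c=snap('scene')
cv2.imwrite('pics/b16.png',cv2.cvtColor(cv2.resize(c['pixels'][200:400,200:400],None,fx=3,fy=3),cv2.COLOR_RGB2BGR))
```

```text
49.27 q [-0.17  0.47  1.12 -0.09  1.74  1.66] p [594.1 -91.9 129.4] F [0.2 0.2 0. ] w 48.4
[[-0.199, -0.258, -0.945], [-0.059, -0.96, 0.274], [-0.978, 0.111, 0.176]]
sgn -1 rot(tool) [-0.015 -0.022 -0.11 ] n>= 1.0 
 world d [ -25.1    8.2 -119.4] | tool d now [121.3 -14.7   4.9] | after rot [122.3  -1.3   2.1] | up100 after [-98.    0.   19.9] now [-97.8  11.1  17.6]
```

View pics/b16.png

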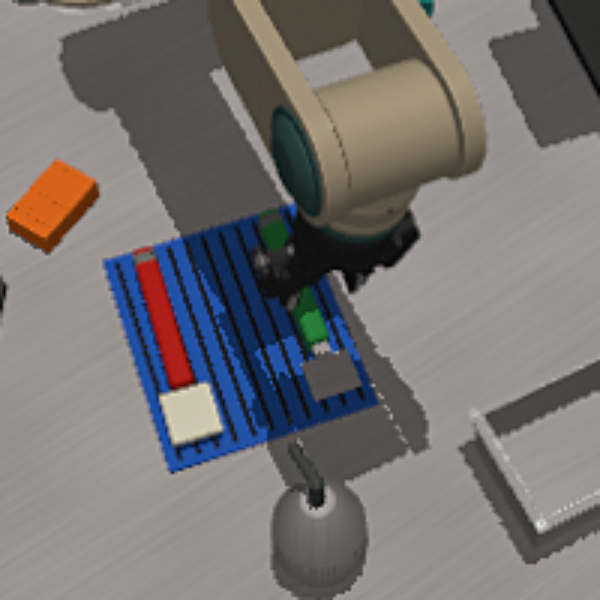

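Request:
servo_tool(
  deltas=[
    [0,0,0,-0.015,-0.022,-0.11,110],
    [25,-1,0,0,0,0,110],
    [30,0,0,0,0,0,110],
    [25,0,0,0,0,0,110],
    [0,0,0,0,0,0,110],
  ],
)

```text
time: 49.95
position: [589.2, -94.4, 67.7]
eef_rot: [-0.64, 0.087, 0.757, 0.102]
force: [0.3, -0.0, -0.0]
width: 48.2
```

Run:
```python
from plan import *
st()
go(-0.2,np.radians(-15.4),[569,-83.7,10],-1)
```

```text
49.95 q [-0.22  0.49  1.22  0.01  1.6   1.62] p [589.2 -94.4  67.7] F [ 0.3 -0.  -0. ] w 48.2
[[-0.161, -0.265, -0.951], [0.043, -0.964, 0.262], [-0.986, 0.002, 0.167]]
sgn -1 rot(tool) [ 0.    -0.032 -0.002] n>= 1.0 
 world d [-20.2  10.7 -57.7] | tool d now [60.6 -5.1 12.4] | after rot [61.  -5.  10.4] | up100 after [-98.    0.   19.9] now [-98.6   0.2  16.7]
```

Request:
servo_tool(
  deltas=[
    [0,-5,10,0,-0.032,0,110],
    [18,0,1,0,0,0,110],
    [18,0,0,0,0,0,110],
    [14,0,0,0,0,0,110],
    [0,0,0,0,0,0,110],
  ],
)

```text
time: 50.58
position: [572.0, -84.9, 22.3]
eef_rot: [-0.629, 0.086, 0.765, 0.102]
force: [0.5, 0.3, 0.8]
width: 48.4
```

Run:
```python
from plan import *
st()
go(-0.2,np.radians(-15.4),[569,-83.7,10],-1)
```

```text
50.58 q [-0.21  0.51  1.29  0.01  1.53  1.62] p [572.  -84.9  22.3] F [0.5 0.3 0.8] w 48.4
[[-0.187, -0.265, -0.946], [0.049, -0.964, 0.26], [-0.981, 0.002, 0.193]]
sgn -1 rot(tool) [ 0.    -0.006 -0.002] n>= 1.0 
 world d [ -3.    1.2 -12.3] | tool d now [12.7 -0.4  0.8] | after rot [12.7 -0.3  0.7] | up100 after [-98.    0.   19.9] now [-98.1   0.2  19.3]
```

Request:
servo_tool(
  deltas=[
    [7,0,0,0,0,0,110],
    [6,0,0,0,0,0,110],
    [0,0,0,0,0,0,240],
    [0,0,0,0,0,0,240],
    [0,0,0,0,0,0,240],
    [0,0,0,0,0,0,240],
    [0,0,0,0,0,0,240],
  ],
  grip_force=80,
)

```text
time: 51.45
position: [570.5, -84.5, 10.0]
eef_rot: [-0.631, 0.086, 0.765, 0.102]
force: [0.9, -0.4, -0.6]
width: 20.3
```

Request:
servo_tool(
  deltas=[
    [-15,0,3,0,0,0,240],
    [-35,0,7,0,0,0,240],
    [-40,0,8,0,0,0,240],
    [-40,0,8,0,0,0,240],
    [-40,0,8,0,0,0,240],
    [-40,0,8,0,0,0,240],
    [-40,0,8,0,0,0,240],
    [-40,0,8,0,0,0,240],
    [-40,0,8,0,0,0,240],
    [0,0,0,0,0,0,240],
  ],
)

```text
time: 52.7
position: [566.0, -82.5, 368.8]
eef_rot: [-0.634, 0.086, 0.762, 0.102]
force: [1.2, -0.7, -1.7]
width: 20.0
```

Run:
```python
from plan import *
st()
go(1.37,np.radians(51.5),[464.3,-422,320],-1)
c=snap('scene','s17.png')
```

```text
52.7 q [-0.21  0.36  0.78  0.01  2.18  1.63] p [566.  -82.5 368.8] F [ 1.2 -0.7 -1.7] w 20.0
[[-0.175, -0.265, -0.948], [0.046, -0.964, 0.261], [-0.984, 0.002, 0.181]]
sgn -1 rot(tool) [-1.059  1.358 -0.718] n>= 11.0 
 world d [-101.7 -339.5  -48.8] | tool d now [ 50.1 354.2  -0.8] | after rot [-312.6  131.7  113.4] | up100 after [-19.9   0.  -98. ] now [-98.4   0.2  18.1]
```

View pics/s17.png

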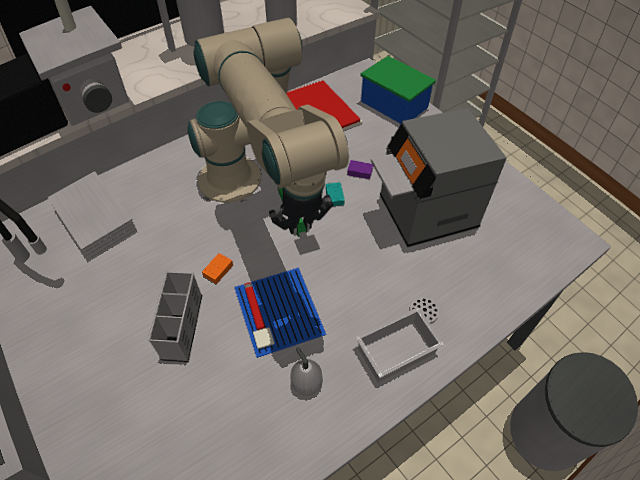

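Request:
servo_tool(
  deltas=[
    [0,0,0,-0.0963,0.1235,-0.0653,240],
    [0,0,0,-0.0963,0.1235,-0.0653,240],
    [0,0,0,-0.0963,0.1235,-0.0653,240],
    [0,0,0,-0.0963,0.1235,-0.0653,240],
    [0,0,0,-0.0963,0.1235,-0.0653,240],
    [0,0,0,-0.0963,0.1235,-0.0653,240],
    [0,0,0,-0.0963,0.1235,-0.0653,240],
    [0,0,0,-0.0963,0.1235,-0.0653,240],
    [0,0,0,-0.0963,0.1235,-0.0653,240],
    [0,0,0,-0.0963,0.1235,-0.0653,240],
    [0,0,0,-0.0963,0.1235,-0.0653,240],
    [0,0,0,0,0,0,240],
  ],
)

```text
time: 54.25
position: [560.7, -80.3, 347.1]
eef_rot: [0.893, 0.442, -0.075, 0.036]
force: [0.3, -0.4, -0.9]
width: 20.3
```

Run:
```python
from plan import *
st()
go(1.37,np.radians(51.5),[464.3+4,-422+6,300],-1)
```

```text
54.25 q [-0.73  0.04  1.65  1.4   1.62 -0.13] p [560.7 -80.3 347.1] F [ 0.3 -0.4 -0.9] w 20.3
[[0.598, 0.795, -0.102], [0.784, -0.607, -0.131], [-0.166, -0.002, -0.986]]
sgn -1 rot(tool) [ 0.002 -0.034  0.02 ] n>= 1.0 
 world d [ -92.4 -335.7  -47.1] | tool d now [-310.6  130.4   99.8] | after rot [-304.4  136.7  110. ] | up100 after [-19.9   0.  -98. ] now [-16.6  -0.2 -98.6]
```

Request:
servo_tool(
  deltas=[
    [-20,10,5,0,-0.034,0.02,240],
    [-36,16,10,0,0,0,240],
    [-36,16,10,0,0,0,240],
    [-36,16,10,0,0,0,240],
    [-36,16,10,0,0,0,240],
    [-36,16,10,0,0,0,240],
    [-36,16,12,0,0,0,240],
    [-36,16,14,0,0,0,240],
    [-34,14,14,0,0,0,240],
    [0,0,0,0,0,0,240],
  ],
)

```text
time: 55.5
position: [464.8, -419.8, 320.3]
eef_rot: [0.897, 0.426, -0.113, 0.04]
force: [0.2, 0.3, -1.4]
width: 20.2
```

Run:
```python
from plan import *
st()
go(1.37,np.radians(51.5),[464.3+4,-422+6,270],-1)
c=snap('scene','s18.png');d=snap('top','t18.png')
a=cv2.resize(c['pixels'][200:400,60:260],None,fx=2,fy=2);b=cv2.resize(d['pixels'][180:380,420:620],None,fx=2,fy=2)
cv2.imwrite('pics/b18.png',cv2.cvtColor(np.hstack([a,b]),cv2.COLOR_RGB2BGR))
```

```text
55.5 q [-1.19  0.6   0.98  1.29  2.06 -0.12] p [ 464.8 -419.8  320.3] F [ 0.2  0.3 -1.4] w 20.2
[[0.611, 0.774, -0.168], [0.755, -0.633, -0.169], [-0.237, -0.024, -0.971]]
sgn -1 rot(tool) [-0.026  0.038 -0.008] n>= 1.0 
 world d [  3.5   3.8 -50.3] | tool d now [16.9  1.5 47.6] | after rot [15.   0.4 48.2] | up100 after [-19.9   0.  -98. ] now [-23.7  -2.4 -97.1]
```

View pics/b18.png

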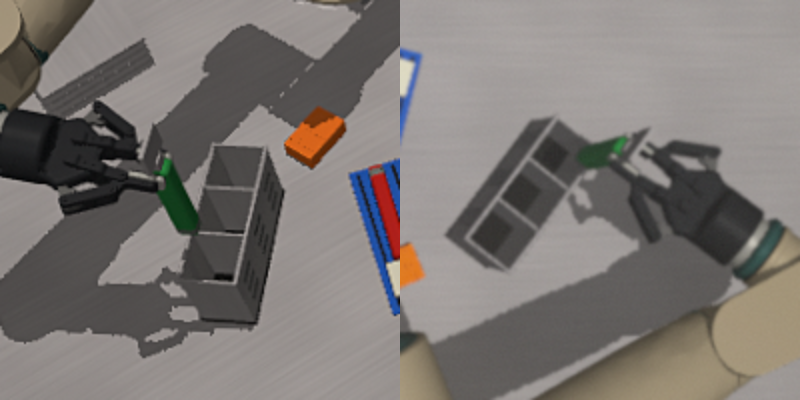

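Request:
servo_tool(
  deltas=[
    [15,1,30,-0.026,0.038,-0.008,240],
    [0,0,15,0,0,0,240],
    [0,0,0,0,0,0,240],
  ],
)

```text
time: 55.98
position: [470.4, -411.9, 277.0]
eef_rot: [0.895, 0.434, -0.092, 0.047]
force: [-0.2, -0.1, -0.5]
width: 20.2
```

```bash
cat > stick.py <<'E'
from plan import *
def stick(col):
    for n in('scene','top'):
        c=snap(n);P=cloud(c);h=cv2.cvtColor(c['pixels'],cv2.COLOR_RGB2HSV);H,S,V=h[...,0],h[...,1],h[...,2]
        m=((H>45)&(H<80)&(S>90)) if col=='g' else (((H<6)|(H>174))&(S>120))
        q=P[m&(c['range_z']>0)]
        s=arm.state()['position']
        q=q[(np.linalg.norm(q[:,:2]-s[:2],axis=1)<130)&(abs(q[:,2]-s[2])<220)]
        if len(q)<20: print(n,'few');continue
        for z0 in np.arange(np.floor(q[:,2].min()/25)*25,q[:,2].max(),25):
            k=(q[:,2]>=z0)&(q[:,2]<z0+25)
            if k.sum()>4: print(n,'z',z0,k.sum(),np.median(q[k],0).round(1))
if __name__=='__main__':
    import sys;st();stick(sys.argv[1])
E
python3 stick.py g
python3 - <<'E'
from plan import *
go(1.37,np.radians(51.5),[464.3+4,-422+6,150],-1)
E
```

```text
55.98 q [-1.18  0.64  1.03  1.29  2.04 -0.23] p [ 470.4 -411.9  277. ] F [-0.2 -0.1 -0.5] w 20.2
[[0.607, 0.785, -0.123], [0.768, -0.619, -0.163], [-0.205, 0.005, -0.979]]
scene z 150.0 27 [ 473.2 -417.5  168.9]
scene z 175.0 70 [ 474.1 -418.1  187.3]
scene z 200.0 75 [ 472.7 -418.9  212.2]
scene z 225.0 73 [ 472.6 -418.1  238.7]
scene z 250.0 64 [ 474.8 -414.1  259. ]
scene z 275.0 66 [ 472.5 -411.2  291.1]
top z 175.0 7 [ 464.1 -408.3  189.6]
top z 200.0 7 [ 465.2 -405.7  216.5]
top z 225.0 6 [ 465.8 -405.7  234.3]
top z 275.0 37 [ 471.6 -409.5  292.2]
sgn -1 rot(tool) [0.008 0.006 0.003] n>= 1.0 
 world d [  -2.2   -3.8 -128.1] | tool d now [ 22.   -0.2 126.2] | after rot [ 21.3   0.7 126.4] | up100 after [-19.9   0.  -98. ] now [-20.5   0.7 -97.9]
```

Request:
servo_tool(
  deltas=[
    [2,1,25,0,0,0,240],
    [6,0,29,0,0,0,240],
    [6,0,28,0,0,0,240],
    [4,0,22,0,0,0,240],
    [2,0,12,0,0,0,240],
    [0,0,0,0,0,0,240],
  ],
)

```text
time: 56.82
position: [470.4, -419.5, 165.7]
eef_rot: [0.895, 0.433, -0.092, 0.056]
force: [-1.1, 0.2, -1.2]
width: 20.4
```

Run:
```python
from plan import *
st();go(1.37,np.radians(51.5),[464.3+4,-422+6,147],-1)
c=snap('scene','s19.png');d=snap('top','t19.png')
a=cv2.resize(c['pixels'][200:400,60:260],None,fx=2,fy=2);b=cv2.resize(d['pixels'][180:380,420:620],None,fx=2,fy=2)
cv2.imwrite('pics/b19.png',cv2.cvtColor(np.hstack([a,b]),cv2.COLOR_RGB2BGR))
```

```text
56.83 q [-1.18  0.78  1.05  1.2   1.99 -0.42] p [ 470.4 -419.5  165.7] F [-1.1  0.2 -1.2] w 20.4
[[0.609, 0.785, -0.117], [0.764, -0.62, -0.18], [-0.213, 0.02, -0.977]]
sgn -1 rot(tool) [ 0.02   0.014 -0.001] n>= 1.0 
 world d [ -2.1   3.5 -18.7] | tool d now [ 5.4 -4.2 17.9] | after rot [ 5.1 -3.9 18. ] | up100 after [-19.9   0.  -98. ] now [-21.3   2.  -97.7]
```

View pics/b19.png

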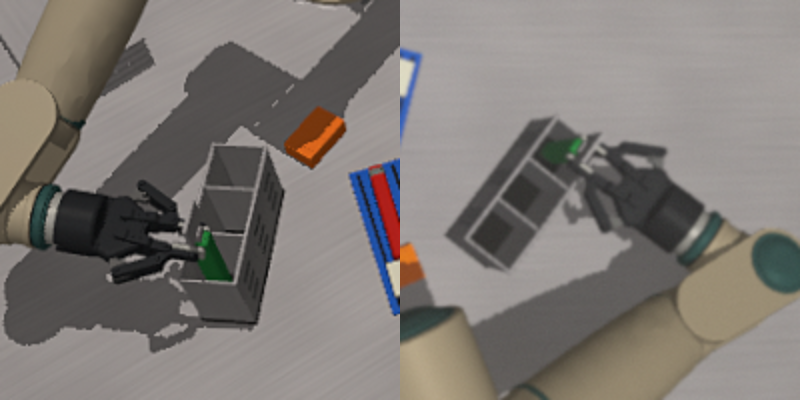

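Request:
servo_tool(
  deltas=[
    [3,-2,9,0.02,0.014,0,240],
    [2,0,8,0,0,0,240],
    [0,0,0,0,0,0,240],
    [0,0,0,0,0,0,110],
    [0,0,0,0,0,0,110],
    [0,0,0,0,0,0,110],
    [-15,0,0,0,0,0,110],
    [-25,0,0,0,0,0,110],
    [-35,0,0,0,0,0,110],
    [-35,0,-10,0,0,0,110],
    [0,0,-40,0,0,0,110],
    [0,0,-45,0,0,0,110],
    [0,0,-45,0,0,0,110],
    [0,0,-45,0,0,0,110],
  ],
)

```text
time: 58.68
position: [417.9, -480.2, 356.7]
eef_rot: [0.897, 0.43, -0.09, 0.042]
force: [-0.0, -0.9, 0.1]
width: 48.7
```

Run:
```python
from plan import *
st();go(-.2,np.radians(-16.8),[535.5,-203.3,120],-1)
c=snap('scene','s20.png');d=snap('top','t20.png')
a=cv2.resize(c['pixels'][200:400,60:260],None,fx=2,fy=2);b=cv2.resize(d['pixels'][180:380,420:620],None,fx=2,fy=2)
cv2.imwrite('pics/b20.png',cv2.cvtColor(np.hstack([a,b]),cv2.COLOR_RGB2BGR))
```

```text
58.67 q [-1.28  0.72  0.76  1.39  2.18 -0.02] p [ 417.9 -480.2  356.7] F [-0.  -0.9  0.1] w 48.7
[[0.614, 0.779, -0.126], [0.764, -0.627, -0.153], [-0.198, -0.002, -0.98]]
sgn -1 rot(tool) [ 1.085 -1.366  0.722] n>= 11.0 
 world d [ 117.6  276.9 -236.7] | tool d now [330.7 -81.4 174.8] | after rot [ 225.5 -299.1  -78.9] | up100 after [-98.   -0.   19.9] now [-19.8  -0.2 -98. ]
```

View pics/b20.png

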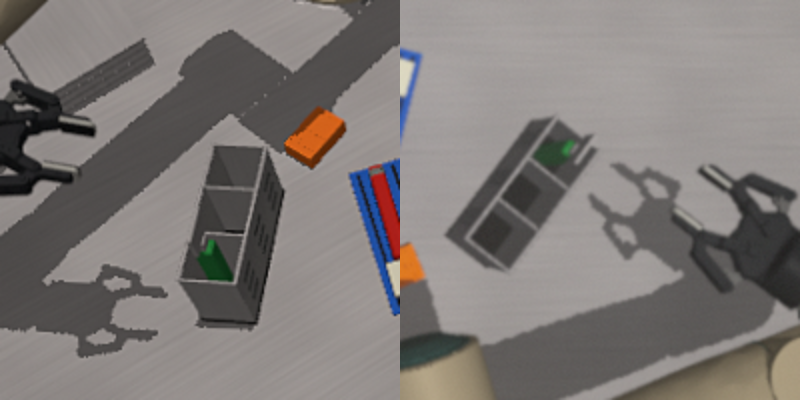

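Request:
servo_tool(
  deltas=[
    [0,0,0,0.0986,-0.1242,0.0656,110],
    [0,0,0,0.0986,-0.1242,0.0656,110],
    [0,0,0,0.0986,-0.1242,0.0656,110],
    [0,0,0,0.0986,-0.1242,0.0656,110],
    [0,0,0,0.0986,-0.1242,0.0656,110],
    [0,0,0,0.0986,-0.1242,0.0656,110],
    [0,0,0,0.0986,-0.1242,0.0656,110],
    [0,0,0,0.0986,-0.1242,0.0656,110],
    [0,0,0,0.0986,-0.1242,0.0656,110],
    [0,0,0,0.0986,-0.1242,0.0656,110],
    [0,0,0,0.0986,-0.1242,0.0656,110],
    [0,-40,-10,0,0,0,110],
    [0,-45,-10,0,0,0,110],
    [0,-45,-12,0,0,0,110],
    [0,-45,-12,0,0,0,110],
    [0,-45,-12,0,0,0,110],
    [10,-45,-12,0,0,0,110],
    [20,-25,-4,0,0,0,110],
    [0,0,0,0,0,0,110],
  ],
)

```text
time: 61.15
position: [565.8, -234.7, 297.4]
eef_rot: [-0.601, 0.121, 0.78, 0.124]
force: [-0.4, -0.1, 0.4]
width: 48.3
```

Run:
```python
from plan import *
st();go(-.2,np.radians(-16.8),[535.5,-203.3,40],-1)
```

```text
61.15 q [-0.43  0.52  0.72 -0.07  2.14  1.47] p [ 565.8 -234.7  297.4] F [-0.4 -0.1  0.4] w 48.3
[[-0.246, -0.34, -0.908], [0.049, -0.94, 0.338], [-0.968, 0.039, 0.248]]
sgn -1 rot(tool) [-0.061  0.052 -0.026] n>= 1.0 
 world d [ -30.3   31.4 -257.4] | tool d now [258.1 -29.4 -25.7] | after rot [259.8 -21.3 -13.8] | up100 after [-98.   -0.   19.9] now [-96.8   3.9  24.8]
```

Request:
servo_tool(
  deltas=[
    [0,-10,0,-0.061,0.052,-0.026,110],
    [30,-11,0,0,0,0,110],
    [40,0,-3,0,0,0,110],
    [40,0,-3,0,0,0,110],
    [40,0,-3,0,0,0,110],
    [40,0,-3,0,0,0,110],
    [35,0,-3,0,0,0,110],
    [25,0,0,0,0,0,110],
    [0,0,0,0,0,0,110],
  ],
)

```text
time: 62.28
position: [537.5, -222.2, 52.0]
eef_rot: [-0.63, 0.1, 0.761, 0.117]
force: [-0.4, -0.5, 0.0]
width: 48.4
```

Run:
```python
from plan import *
st();go(-.2,np.radians(-16.8),[535.5,-203.3,10],-1)
c=snap('scene')
cv2.imwrite('pics/b21.png',cv2.cvtColor(cv2.resize(c['pixels'][220:400,180:380],None,fx=3,fy=3),cv2.COLOR_RGB2BGR))
```

```text
62.27 q [-0.44  0.48  1.27 -0.03  1.58  1.44] p [ 537.5 -222.2   52. ] F [-0.4 -0.5  0. ] w 48.4
[[-0.18, -0.303, -0.936], [0.052, -0.953, 0.298], [-0.982, 0.005, 0.187]]
sgn -1 rot(tool) [-0.015 -0.012 -0.002] n>= 1.0 
 world d [ -2.   18.9 -42. ] | tool d now [ 42.6 -17.6  -0.3] | after rot [ 42.6 -17.5  -1.1] | up100 after [-98.   -0.   19.9] now [-98.2   0.5  18.7]
```

View pics/b21.png

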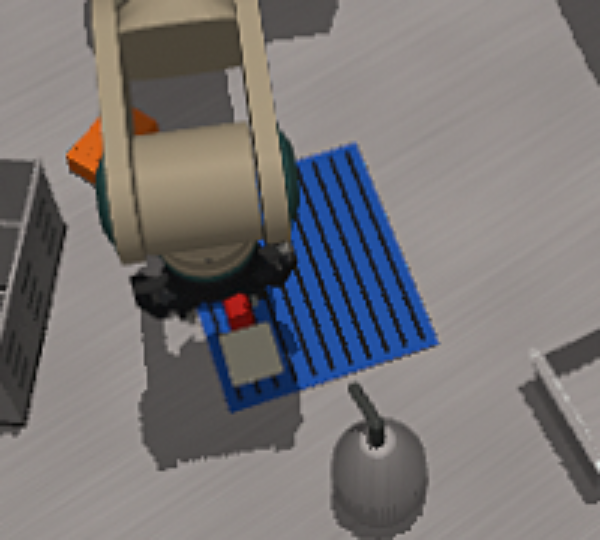

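Request:
servo_tool(
  deltas=[
    [0,-17,0,-0.015,-0.012,0,110],
    [14,0,0,0,0,0,110],
    [0,0,0,0,0,0,110],
  ],
)

```text
time: 62.7
position: [543.4, -206.0, 43.0]
eef_rot: [-0.629, 0.094, 0.763, 0.111]
force: [0.4, -0.4, -0.2]
width: 48.6
```

Run:
```python
from plan import *
st();go(-.2,np.radians(-16.8),[535.5,-203.3,10],-1)
```

```text
62.7 q [-0.41  0.49  1.27 -0.03  1.57  1.45] p [ 543.4 -206.    43. ] F [ 0.4 -0.4 -0.2] w 48.6
[[-0.183, -0.288, -0.94], [0.052, -0.958, 0.283], [-0.982, 0.003, 0.19]]
sgn -1 rot(tool) [ 0.    -0.008 -0.003] n>= 1.0 
 world d [ -7.9   2.7 -33. ] | tool d now [34.  -0.4  1.9] | after rot [34.  -0.3  1.6] | up100 after [-98.   -0.   19.9] now [-98.2   0.3  19. ]
```

Request:
servo_tool(
  deltas=[
    [14,0,1,0,0,0,110],
    [12,0,1,0,0,0,110],
    [8,0,0,0,0,0,110],
    [0,0,0,0,0,0,240],
    [0,0,0,0,0,0,240],
    [0,0,0,0,0,0,240],
    [0,0,0,0,0,0,240],
    [0,0,0,0,0,0,240],
  ],
)

```text
time: 63.7
position: [535.0, -203.8, 8.3]
eef_rot: [-0.63, 0.094, 0.763, 0.111]
force: [-0.6, -0.1, -0.7]
width: 20.9
```

Request:
servo_tool(
  deltas=[
    [-15,0,3,0,0,0,240],
    [-35,0,7,0,0,0,240],
    [-40,0,8,0,0,0,240],
    [-40,0,8,0,0,0,240],
    [-40,0,8,0,0,0,240],
    [-40,0,8,0,0,0,240],
    [-40,0,8,0,0,0,240],
    [-40,0,8,0,0,0,240],
    [-40,0,8,0,0,0,240],
    [0,0,0,0,0,0,240],
  ],
)

```text
time: 64.95
position: [530.6, -200.7, 367.2]
eef_rot: [-0.633, 0.095, 0.76, 0.11]
force: [-0.3, -0.2, -1.5]
width: 20.6
```

Run:
```python
from plan import *
st();go(1.37,np.radians(51.5),[365,-334,320],-1)
```

```text
64.95 q [-0.41  0.35  0.81 -0.03  2.17  1.43] p [ 530.6 -200.7  367.2] F [-0.3 -0.2 -1.5] w 20.6
[[-0.173, -0.288, -0.942], [0.048, -0.958, 0.284], [-0.984, 0.004, 0.179]]
sgn -1 rot(tool) [-1.079  1.351 -0.735] n>= 11.0 
 world d [-165.6 -133.3  -47.2] | tool d now [ 68.8 175.1 109.6] | after rot [-193.8  -46.6   87.6] | up100 after [-19.9   0.  -98. ] now [-98.4   0.4  17.9]
```

Request:
servo_tool(
  deltas=[
    [0,0,0,-0.098,0.1228,-0.0668,240],
    [0,0,0,-0.098,0.1228,-0.0668,240],
    [0,0,0,-0.098,0.1228,-0.0668,240],
    [0,0,0,-0.098,0.1228,-0.0668,240],
    [0,0,0,-0.098,0.1228,-0.0668,240],
    [0,0,0,-0.098,0.1228,-0.0668,240],
    [0,0,0,-0.098,0.1228,-0.0668,240],
    [0,0,0,-0.098,0.1228,-0.0668,240],
    [0,0,0,-0.098,0.1228,-0.0668,240],
    [0,0,0,-0.098,0.1228,-0.0668,240],
    [0,0,0,-0.098,0.1228,-0.0668,240],
    [0,0,0,0,0,0,240],
  ],
)

```text
time: 66.45
position: [526.6, -197.8, 360.8]
eef_rot: [0.893, 0.442, -0.067, 0.045]
force: [-0.3, -0.8, -1.2]
width: 20.3
```

Run:
```python
from plan import *
st();go(1.37,np.radians(51.5),[365,-334,285],-1)
```

```text
66.45 q [-0.93  0.18  1.47  1.38  1.83 -0.15] p [ 526.6 -197.8  360.8] F [-0.3 -0.8 -1.2] w 20.3
[[0.6, 0.796, -0.08], [0.784, -0.605, -0.14], [-0.16, 0.021, -0.987]]
sgn -1 rot(tool) [ 0.025 -0.04   0.018] n>= 1.0 
 world d [-161.6 -136.2  -75.8] | tool d now [-191.6  -47.8  106.9] | after rot [-187.9  -41.7  115.6] | up100 after [-19.9   0.  -98. ] now [-16.    2.1 -98.7]
```

Request:
servo_tool(
  deltas=[
    [-20,-4,10,0.025,-0.04,0.018,240],
    [-36,-8,18,0,0,0,240],
    [-36,-8,20,0,0,0,240],
    [-36,-8,22,0,0,0,240],
    [-36,-8,22,0,0,0,240],
    [-26,-6,16,0,0,0,240],
    [0,0,0,0,0,0,240],
  ],
)

```text
time: 67.32
position: [359.5, -335.5, 296.9]
eef_rot: [0.896, 0.428, -0.106, 0.045]
force: [0.6, 0.0, -0.7]
width: 20.4
```

```bash
python3 stick.py r
python3 - <<'E'
from plan import *
go(1.37,np.radians(51.5),[365,-334.5,260],-1)
E
```

```text
67.33 q [-1.3   0.3   1.43  1.19  2.13 -0.33] p [ 359.5 -335.5  296.9] F [ 0.6  0.  -0.7] w 20.4
[[0.611, 0.777, -0.151], [0.758, -0.629, -0.171], [-0.228, -0.01, -0.974]]
scene z 150.0 5 [ 361.  -347.8  172.2]
scene z 175.0 44 [ 360.4 -346.2  192.3]
scene z 200.0 69 [ 359.5 -347.5  212.6]
scene z 225.0 72 [ 359.7 -345.1  237.8]
scene z 250.0 76 [ 358.9 -345.   261.7]
scene z 275.0 45 [ 361.7 -338.3  282.5]
scene z 300.0 53 [ 361.1 -336.5  315.8]
top z 175.0 5 [ 357.2 -333.5  194.9]
top z 200.0 18 [ 354.8 -333.5  217. ]
top z 225.0 27 [ 356.8 -331.6  237.6]
top z 250.0 19 [ 358.3 -330.4  264.3]
top z 275.0 22 [ 361.3 -329.7  288.5]
top z 300.0 51 [ 362.3 -333.6  315.1]
sgn -1 rot(tool) [-0.009  0.029 -0.004] n>= 1.0 
 world d [  4.4  -0.1 -37.8] | tool d now [11.2  3.8 36.2] | after rot [10.1  3.5 36.5] | up100 after [-19.9   0.  -98. ] now [-22.8  -0.7 -97.4]
```

Request:
servo_tool(
  deltas=[
    [9,3,25,-0.009,0.029,0,240],
    [0,0,14,0,0,0,240],
    [0,0,0,0,0,0,240],
  ],
)

```text
time: 67.8
position: [364.9, -334.4, 259.3]
eef_rot: [0.896, 0.431, -0.092, 0.046]
force: [-0.3, -0.2, -0.5]
width: 20.2
```

Run:
```python
from plan import *
st();go(1.37,np.radians(51.5),[365,-334.5,150],-1)
```

```text
67.8 q [-1.29  0.36  1.45  1.17  2.1  -0.42] p [ 364.9 -334.4  259.3] F [-0.3 -0.2 -0.5] w 20.2
[[0.611, 0.782, -0.125], [0.765, -0.624, -0.162], [-0.205, 0.004, -0.979]]
sgn -1 rot(tool) [ 0.003  0.006 -0.002] n>= 1.0 
 world d [ 1.000e-01 -1.000e-01 -1.093e+02] | tool d now [ 22.3  -0.3 107. ] | after rot [2.170e+01 1.000e-01 1.071e+02] | up100 after [-19.9   0.  -98. ] now [-20.5   0.4 -97.9]
```

Request:
servo_tool(
  deltas=[
    [4,0,22,0,0,0,240],
    [6,0,27,0,0,0,240],
    [6,0,26,0,0,0,240],
    [4,0,18,0,0,0,240],
    [0,0,0,0,0,0,240],
  ],
)

```text
time: 68.42
position: [367.3, -335.7, 167.3]
eef_rot: [0.896, 0.431, -0.094, 0.052]
force: [-0.2, -0.7, -0.3]
width: 20.6
```

Run:
```python
from plan import *
st();go(1.37,np.radians(51.5),[365,-334.5,147],-1)
c=snap('scene');d=snap('top')
a=cv2.resize(c['pixels'][200:400,60:260],None,fx=2,fy=2);b=cv2.resize(d['pixels'][180:380,420:620],None,fx=2,fy=2)
cv2.imwrite('pics/b22.png',cv2.cvtColor(np.hstack([a,b]),cv2.COLOR_RGB2BGR))
```

```text
68.42 q [-1.29  0.49  1.48  1.09  2.02 -0.59] p [ 367.3 -335.7  167.3] F [-0.2 -0.7 -0.3] w 20.6
[[0.61, 0.783, -0.124], [0.763, -0.622, -0.174], [-0.213, 0.012, -0.977]]
sgn -1 rot(tool) [ 0.012  0.014 -0.002] n>= 1.0 
 world d [ -2.3   1.2 -20.3] | tool d now [ 3.8 -2.8 19.9] | after rot [ 3.6 -2.5 20. ] | up100 after [-19.9   0.  -98. ] now [-21.3   1.2 -97.7]
```

View pics/b22.png

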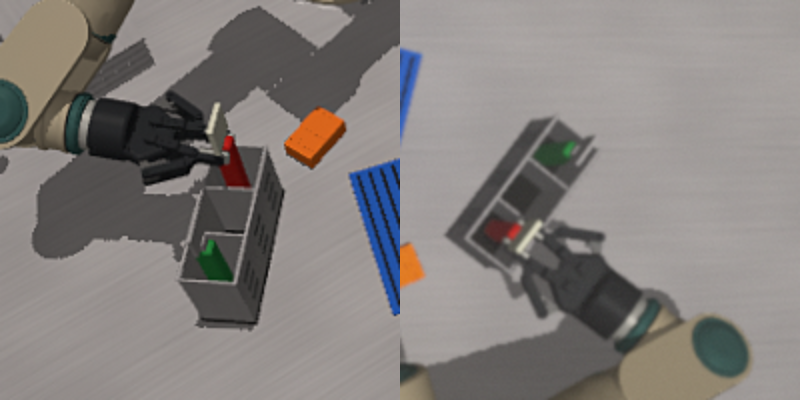

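Request:
servo_tool(
  deltas=[
    [2,-2,10,0.012,0.014,0,240],
    [2,0,9,0,0,0,240],
    [0,0,0,0,0,0,240],
    [0,0,0,0,0,0,110],
    [0,0,0,0,0,0,110],
    [0,0,0,0,0,0,110],
    [-15,0,0,0,0,0,110],
    [-25,0,0,0,0,0,110],
    [-35,0,0,0,0,0,110],
    [-35,0,-10,0,0,0,110],
    [0,0,-40,0,0,0,110],
    [0,0,-40,0,0,0,110],
    [0,0,0,0,0,0,110],
  ],
)

```text
time: 70.15
position: [303.5, -411.8, 265.4]
eef_rot: [0.897, 0.43, -0.09, 0.047]
force: [0.1, 0.1, 0.5]
width: 48.1
```

Run:
```python
from plan import *
st()
c=snap('scene','s23.png');d=snap('top','t23.png')
a=cv2.resize(c['pixels'][200:400,60:260],None,fx=2,fy=2);b=cv2.resize(d['pixels'][180:380,420:620],None,fx=2,fy=2)
cv2.imwrite('pics/b23.png',cv2.cvtColor(np.hstack([a,b]),cv2.COLOR_RGB2BGR))
for n,c in(('scene',c),('top',d)):
    P=cloud(c);h=cv2.cvtColor(c['pixels'],cv2.COLOR_RGB2HSV);H,S=h[...,0],h[...,1]
    for col,m in(('g',(H>45)&(H<80)&(S>90)),('r',((H<6)|(H>174))&(S>120))):
        q=P[m&(c['range_z']>0)];q=q[(np.linalg.norm(q[:,:2]-[412,-381],axis=1)<130)]
        for z0 in range(25,200,25):
            k=(q[:,2]>=z0)&(q[:,2]<z0+25)
            if k.sum()>4: print(n,col,z0,k.sum(),np.median(q[k],0).round(1), q[k][:,2].max().round(1))
```

```text
70.15 q [-1.42  0.5   1.25  1.15  2.23 -0.41] p [ 303.5 -411.8  265.4] F [0.1 0.1 0.5] w 48.1
[[0.614, 0.78, -0.121], [0.763, -0.626, -0.163], [-0.203, 0.008, -0.979]]
scene g 50 7 [ 469.2 -414.8   70.3] 74.2
scene g 75 45 [ 471.1 -423.3   91.9] 99.8
scene g 100 58 [ 470.8 -424.5  111.7] 124.9
scene g 125 54 [ 470.6 -424.4  135.6] 149.1
scene g 150 43 [ 469.6 -419.7  155.2] 161.8
scene r 75 7 [ 359.7 -350.6   93.9] 99.2
scene r 100 37 [ 364.  -358.2  116.5] 124.1
scene r 125 65 [ 366.  -367.9  137.9] 149.5
scene r 150 40 [ 362.6 -374.7  154.9] 160.1
top g 125 8 [ 467.9 -414.6  146.2] 149.6
top g 150 26 [ 468.5 -417.5  154.1] 160.6
top r 25 27 [ 374.3 -345.6   39.7] 49.2
top r 50 35 [ 372.  -348.5   61.8] 73.1
top r 75 45 [ 368.  -353.4   87.8] 99.7
top r 100 33 [ 366.3 -356.2  110.1] 123.7
top r 125 23 [ 359.5 -357.9  139. ] 149.8
top r 150 31 [ 354.7 -365.1  154.4] 160.9
```

View pics/b23.png

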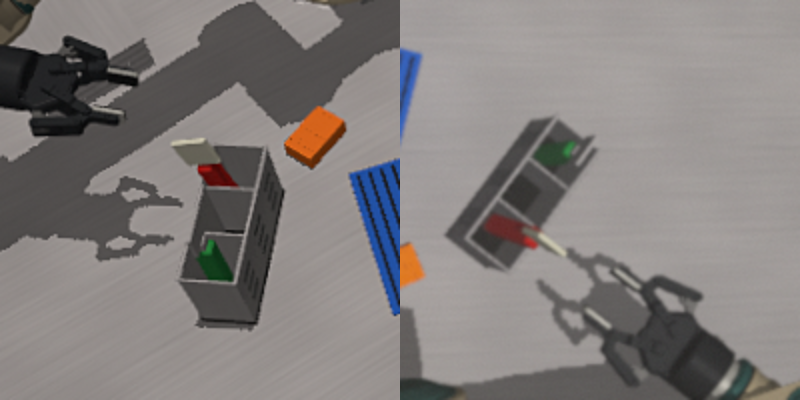

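View pics/s23.png

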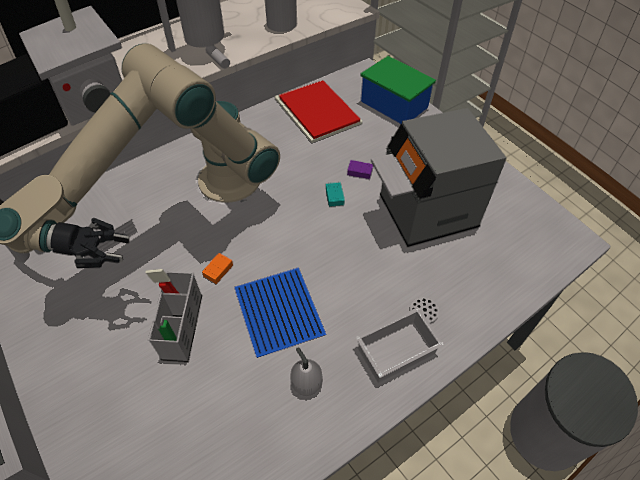

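Request:
servo_tool(
  deltas=[
    [0,0,-30,0,0,0,110],
    [-20,0,-20,0,0,0,110],
    [0,0,0,0,0,0,110],
    [0,0,0,0,0,0,110],
    [0,0,0,0,0,0,110],
    [0,0,0,0,0,0,110],
    [0,0,0,0,0,0,110],
    [0,0,0,0,0,0,110],
  ],
)

```text
time: 71.25
position: [296.7, -418.4, 307.6]
eef_rot: [0.898, 0.431, -0.088, 0.036]
force: [-0.0, 0.5, 0.8]
width: 48.3
```

```bash
python3 - <<'E'
from plan import *
st()
c=snap('scene','s24.png');d=snap('top','t24.png')
# foot/lean from two-view: line fit of red/green pixels -> plane intersection
from numpy.linalg import norm
res={}
for n,c in(('scene',c),('top',d)):
    P=cloud(c);h=cv2.cvtColor(c['pixels'],cv2.COLOR_RGB2HSV);H,S=h[...,0],h[...,1]
    for col,m in(('g',(H>45)&(H<80)&(S>90)),('r',((H<6)|(H>174))&(S>120))):
        mm=m&(c['range_z']>0)&(norm(P[...,:2]-[412,-381],axis=-1)<130)&(P[...,2]>20)
        q=P[mm]; k=np.argwhere(mm)[:,::-1].astype(np.float32)
        vx,vy,x0,y0=cv2.fitLine(k,cv2.DIST_HUBER,0,.01,.01).ravel()
        r=rays(c,[(x0-8*vx,y0-8*vy),(x0+8*vx,y0+8*vy)])
        res[n,col]=np.cross(r[0],r[1]);print(n,col,len(q),np.median(q,0).round(1))
for col in'gr':
    a=np.cross(res['scene',col],res['top',col]);a/=norm(a);a*=np.sign(a[2]);print(col,'axis',a.round(3),'lean deg',np.degrees(np.arccos(a[2])))
E
python3 chk.py b25.png
```

```text
71.25 q [-1.43  0.48  1.2   1.22  2.28 -0.3 ] p [ 296.7 -418.4  307.6] F [-0.   0.5  0.8] w 48.3
[[0.614, 0.779, -0.127], [0.767, -0.627, -0.14], [-0.189, -0.011, -0.982]]
scene g 209 [ 470.1 -422.5  123.6]
scene r 151 [ 363.7 -366.9  135.5]
top g 39 [ 467.3 -416.4  151.1]
top r 191 [ 366.6 -354.7   93.5]
g axis [0.117 0.018 0.993] lean deg 6.7758026746046305
r axis [-0.35  -0.521  0.779] lean deg 38.86911391061176
71.35 q [-1.43  0.48  1.2   1.22  2.28 -0.3 ] p [ 296.7 -418.4  307.7] F [-0.4 -0.4  0.7] w 48.3
[[0.614, 0.779, -0.127], [0.767, -0.627, -0.141], [-0.189, -0.011, -0.982]]
```

View pics/t24.png

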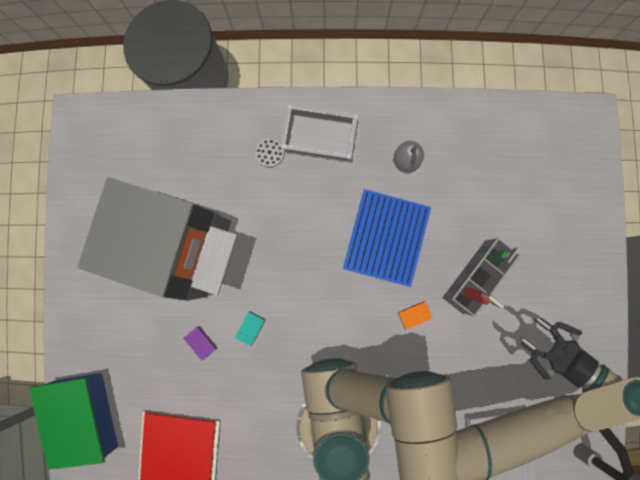

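Run:
```python
from plan import *
for n in('scene','top'):
    c=snap(n);P=cloud(c)
    q=P[(c['range_z']>0)&(P[...,2]>163)&(P[...,2]<230)&(np.linalg.norm(P[...,:2]-[350,-365],axis=-1)<70)]
    print(n,len(q),q[:,2].max().round(1),np.percentile(q[:,2],95).round(1))
    for z0 in range(160,215,10):
        k=(q[:,2]>=z0)&(q[:,2]<z0+10)
        if k.sum()>2: print(z0,k.sum(),q[k].mean(0).round(1))
    if n=='scene':
        cv2.imwrite('pics/b26.png',cv2.cvtColor(cv2.resize(c['pixels'][255:365,125:225],None,fx=5,fy=5,interpolation=2),cv2.COLOR_RGB2BGR))
```

```text
scene 228 211.1 208.1
160 33 [ 355.2 -376.   166.7]
170 37 [ 356.2 -375.3  174.8]
180 49 [ 355.4 -376.1  185.1]
190 39 [ 354.  -377.8  195.2]
200 67 [ 352.5 -376.5  204.8]
210 3 [ 361.6 -364.3  210.6]
top 118 211.9 208.3
160 7 [ 360.7 -364.3  166.1]
170 20 [ 359.8 -366.1  175.4]
180 14 [ 355.7 -371.3  185.5]
190 20 [ 350.9 -379.9  196.1]
200 54 [ 355. -376.  204.]
210 3 [ 362.9 -365.5  211. ]
```

View pics/b26.png

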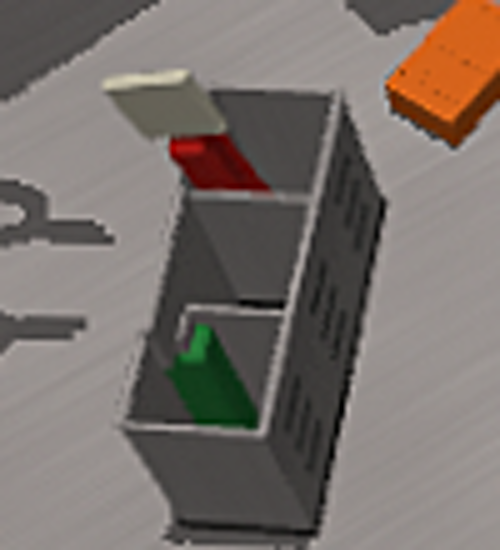

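```bash
python3 -c "
from plant import arm
print(arm.sign_off())"
```

```text
the job is handed in; nothing more can be done
None
```

I put all five cartons (red, green, blue, yellow, grey) through the bin's flap first, then stood both tools in the caddy. The job was handed in at about 71.5 s of the 210 s allowed. Only two tools were there, the turner and the scraper; there was no brush.

- **Cartons:** no carton was left on the bench or the shelf, and the flap looked shut after each one. I judged this from the pictures alone, since the camera cannot see inside the bin.
- **Tools:** each stands head up in an end compartment of the caddy. The turner leans about 7°.
- **Scraper lean:** the scraper rests against the caddy's rim, and my checks of its lean disagreed.
    - Its head tip is about 205 mm up and 43 mm off its foot, which gives about 12°.
    - A face measured in the top view gave about 13°.
    - Two scene-view points gave a rougher 21°.
    - A line fit across the two views gave 39°. I discarded that because part of the handle was hidden, and the compartment limits a lean in that direction to about 20°. The limit is 26°.
- **Left alone:** the soap dispenser, pan, mincer plate and the purple, turquoise and orange look-alikes look unmoved in the last pictures. I did not measure their positions again.
- **Arm:** it is clear of everything, and neither the knocked carton nor the slackened grip showed up during the run.

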